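# Gauge the cheese portions on the pass, hang the gauge up and sort the portions

## Robot

A 6-joint arm with a two-finger parallel gripper is mounted at the origin on the work surface. World frame = base frame: x ahead of the robot, y to its left, z up, the work surface at z = 0. Lengths are in m, angles in rad, forces in N, time in s.
With the tool pointing down it reaches from about 0.35 to 0.875 m from the base axis. Payload 15.5 kg.
Tool frame: the origin (TCP) lies at the very end of the fingers, on their centre line; the grasp point (between the pads) lies 19 mm behind it; z points along the fingers, y is the line along which they close (so a half turn about z gives the same grasp; the last joint's range is limited). The gripper opens to 85 mm and grips with 20 to 120 N. Pads are 22 mm wide; open, the fingers measure 114 mm over their backs; the gripper's body (76 mm by 85 mm) begins 54 mm behind the grasp point. The pads swing forward as they close: fully open they stand 13 mm farther back than shut.
Start: joints at [-1.313, 0.494, 1.345, -0, 1.302, -0.096], TCP at [0.216, -0.587, 0.231] pointing down, gripper open.
Joint ranges: [-2.91, 2.91], [-0.82, 2.16], [0.22, 2.67], [-1.22, 4.37], [0.12, 2.79], [-3.08, 3.08]. Speed limits (rad/s): [1.89, 1.89, 2.57, 3.01, 3.01, 3.01].

## Interface

Orientations are given as a unit quaternion [x, y, z, w].
In Python, from rig import env gives the robot as it stands. The module is installed in compiled form; this text tells all that it offers.
- The arm moves only by the tool servo_tool, never from a script. Its argument "targets" is a list of rows, each a list of 3 entries, a list of its own where there are three numbers: the shift along the tool's x, y, z as a fraction of full scale, then the turn, a rotation vector about the tool's x, y, z as a fraction of full scale, then the opening, from 0 (shut) to 1 (fully open). In form: [[[tx, ty, tz], [rx, ry, rz], gripper], ...]. A call has 1 to 20 rows; each row shifts and turns the commanded pose from where the row before left it, along the tool's axes as they then stand; what a row does not reach is not made up. Full scale, the value 1, is 0.15 m for a shift and pi rad for a turn. A row lasts 1/12 s, in which the tool goes at most 41.7 mm and 7.16 degrees, less where a joint would pass 70% of its speed; a pose out of reach is approached as far as the arm can. A call with a number of a shift or a turn outside -1 to 1 is refused whole. A call with a gripper value outside its range is refused whole. The fingers move at their own pace and stop on an object; "squeeze" is the grip in N (left out, the last holds). Time passes only in rows, so rows that do not move let the fingers close. It gives the time, the measured TCP pose, the force, the opening and the grip force at its end, in the units of the state.
- env.observe(): the state, without advancing time (a new reading comes with each control period).
- env.snapshot(name): name is "scene" or "top"; returns the picture (384x512x3 uint8, red, green, blue); there is no depth.
- env.get_calibration(name): a dict with "intrinsics" (3x3 intrinsics, pixels), "world_from_camera" (4x4, takes a point from camera to world coordinates). Camera axes: x right, y up, looking along -z (the intrinsics and any distortion apply to the point x, -y, -z); pixel columns grow to the right and rows downward; lengths in m; the calibration is good to about 2 mm. A picture is of the moment at which its call begins. get_calibration takes no time and is no camera call.
- env.finish_job(): hands the job in; it is judged then, once.
The state is a dict: "t": time; "joint_pos": joint angles; "joint_velocities": joint speeds; "effort": joint torques, N m; "eef_pos": TCP position; "tcp_rot": TCP orientation; "ft_force": force on the tool from outside, world axes, zero at the start; "ft_torque": the same for the moment, N m; "grip_width": finger opening in m; "grip_force": force on a finger pad.
Only numpy, scipy, OpenCV 4.12 (cv2) and the standard library are available. Lean on these libraries where they do the work, as an engineer would, in place of code of your own. Each camera call takes 0.05 s, during which the arm holds its last target. There are 200 camera calls.

## Task

Check the height of every cheese portion on the counter: lower the sprung bridge gauge over it, legs standing flat either side and the foot on the middle of the portion, and let it rest there for a second - the large round one first, then the square block, then the long finger, then the small round one (one of these may be missing). Then hang the gauge by its hook on the rail, and set the portions of 32 mm or more on the slate board and the lower ones in the steel pan, each lying flat on its base as it does now and set down rather than dropped. Leave everything else on the pass where it is.

Things in the scene. Friction and masses are not known exactly. Their poses are not given: they have to be found in the camera images.
- gauge: Loose sprung bridge gauge, steel, 0.38 kg, 162 mm high, standing on two legs. Origin: centre of its underside, level with the legs' lower ends; z up. Legs at y = +-46 mm (8 mm thick, 40 mm deep in x, z 0 to 62): 84 mm free between them in y, tunnel open along x. Cross-plate 40 x 100 mm over them, z 62 to 74. Above it the hook, then the grip on the hook's roof
- gauge_grip (a point): Centre of the gauge's black grip block, 30 x 30 mm (x, y), 38 mm high: at (0, 0, 143) mm in the gauge's frame; its underside (z 124) stands on the hook's roof, its top is at z 162; gauge axes
- gauge_hook (a point): Mid underside of the hook's roof, at (-2, 0, 116) mm in the gauge's frame; rests on the bar when hung. Roof x -24 to +20, z 116 to 124; spine plate closes the -x side (x -24 to -18); at +x a lip (x 14 to 20) hangs to z 107. A bar along the gauge's y enters the window from +x, between the cross-plate's top (z 74) and the lip; all 30 mm wide in y
- foot (a joint): Sprung foot of the gauge (brass disc, 24 mm, on the gauge's axis x = y = 0), sliding along gauge z. 0 at rest: face 10 mm above the legs' lower ends; grows as it is pushed up (m), at most 0.045. With the legs on the surface the part lies on, part height = 10 mm + this value. Pushes down with about 0.9 N at 0 and 40 N/m more
- foot_face (a point): Centre of the lower face of the gauge's sprung foot; 10 mm above the gauge's origin at rest; gauge axes
- rail: Fixed rail: a horizontal round steel bar of 12 mm diameter along its own y, 300 mm long, bar axis 170 mm above the counter, on an upright post at either end (keep 45 mm from the posts). Origin on the counter under the middle of the bar, z up, -x side roughly towards the robot
- rail_mid (a point): Middle of the bar's axis, 170 mm above the counter; axes of the rail (y along the bar)
- slate: Fixed dark slate board lying on the counter, 300 (x) x 170 (y) x 8 mm. Origin: centre of its underside; top at z = 8 mm
- pan: Fixed open shallow steel pan, 300 (x) x 170 (y) outside, 40 mm high, walls and floor 4 to 5 mm thick. Origin: centre of its underside; rim at z = 40 mm
- plug_a: Small round of hard pale cheese, 36 mm diameter. It has one of two heights: about 26 mm (low) or about 38 mm (high), each within 2 mm; the name does not tell which. Origin: centre of the underside, z up. At most one of the two bodies of this shape is present; absent ones read None. Three or four portions in all.
- plug_b: Small round of hard pale cheese, 36 mm diameter. It has one of two heights: about 26 mm (low) or about 38 mm (high), each within 2 mm; the name does not tell which. Origin: centre of the underside, z up. At most one of the two bodies of this shape is present; absent ones read None. Three or four portions in all.
- round_a: Large round of hard pale cheese, 56 mm diameter. It has one of two heights: about 26 mm (low) or about 38 mm (high), each within 2 mm; the name does not tell which. Origin: centre of the underside, z up. At most one of the two bodies of this shape is present; absent ones read None. Three or four portions in all.
- round_b: Large round of hard pale cheese, 56 mm diameter. It has one of two heights: about 26 mm (low) or about 38 mm (high), each within 2 mm; the name does not tell which. Origin: centre of the underside, z up. At most one of the two bodies of this shape is present; absent ones read None. Three or four portions in all.
- block_a: Square block of hard pale cheese, 50 x 50 mm (x, y). It has one of two heights: about 26 mm (low) or about 38 mm (high), each within 2 mm; the name does not tell which. Origin: centre of the underside, z up. At most one of the two bodies of this shape is present; absent ones read None. Three or four portions in all.
- block_b: Square block of hard pale cheese, 50 x 50 mm (x, y). It has one of two heights: about 26 mm (low) or about 38 mm (high), each within 2 mm; the name does not tell which. Origin: centre of the underside, z up. At most one of the two bodies of this shape is present; absent ones read None. Three or four portions in all.
- finger_a: Long finger of hard pale cheese, 90 (x) x 30 (y) mm. It has one of two heights: about 26 mm (low) or about 38 mm (high), each within 2 mm; the name does not tell which. Origin: centre of the underside, z up. At most one of the two bodies of this shape is present; absent ones read None. Three or four portions in all.
- finger_b: Long finger of hard pale cheese, 90 (x) x 30 (y) mm. It has one of two heights: about 26 mm (low) or about 38 mm (high), each within 2 mm; the name does not tell which. Origin: centre of the underside, z up. At most one of the two bodies of this shape is present; absent ones read None. Three or four portions in all.
- sauce_bowl: Small dark sauce bowl, 68 mm across, 32 mm high, bystander. Origin: underside
- ramekin_lid: White ceramic disc, 60 mm across, 16 mm high, bystander. Origin: underside
- spoon: Steel spoon, 170 mm, bystander. Origin: underside
- squeeze: Green bottle, 170 mm high, bystander. Origin: underside
- mill: Wooden pepper mill, 150 mm high, bystander. Origin: underside
- tub: White tub, 72 mm across, 60 mm high, bystander. Origin: underside
There are look-alikes about, which are no part of the job. Leave any blue look-alike of the gauge alone.

How it is judged:
On the way, in this order (a step that is already met when the one before it is completed fails the run):
1. the gauge stands over the large round portion with its foot on the portion's middle (((contact force between gauge and round_a above 0.4 N and z of foot_face in the frame of round_a between 0.0245 and 0.03 m and horizontal distance between gauge and round_a below 0.015 m and angle between the z axis of gauge and the z axis of round_a, either way round below 0.12 rad and z of gauge in the frame of round_a between -0.004 and 0.004 m) or (contact force between gauge and round_b above 0.4 N and z of foot_face in the frame of round_b between 0.0375 and 0.043 m and horizontal distance between gauge and round_b below 0.015 m and angle between the z axis of gauge and the z axis of round_b, either way round below 0.12 rad and z of gauge in the frame of round_b between -0.004 and 0.004 m))), for 0.4 s.
2. the gauge stands over the square portion with its foot on the portion's middle (((contact force between gauge and block_a above 0.4 N and z of foot_face in the frame of block_a between 0.0355 and 0.041 m and horizontal distance between gauge and block_a below 0.015 m and angle between the z axis of gauge and the z axis of block_a, either way round below 0.12 rad and z of gauge in the frame of block_a between -0.004 and 0.004 m) or (contact force between gauge and block_b above 0.4 N and z of foot_face in the frame of block_b between 0.0235 and 0.029 m and horizontal distance between gauge and block_b below 0.015 m and angle between the z axis of gauge and the z axis of block_b, either way round below 0.12 rad and z of gauge in the frame of block_b between -0.004 and 0.004 m))), for 0.4 s.
3. the gauge stands over the finger portion with its foot on the portion's middle (((contact force between gauge and finger_a above 0.4 N and z of foot_face in the frame of finger_a between 0.0335 and 0.039 m and horizontal distance between gauge and finger_a below 0.015 m and angle between the z axis of gauge and the z axis of finger_a, either way round below 0.12 rad and z of gauge in the frame of finger_a between -0.004 and 0.004 m) or (contact force between gauge and finger_b above 0.4 N and z of foot_face in the frame of finger_b between 0.0225 and 0.028 m and horizontal distance between gauge and finger_b below 0.015 m and angle between the z axis of gauge and the z axis of finger_b, either way round below 0.12 rad and z of gauge in the frame of finger_b between -0.004 and 0.004 m))), for 0.4 s.
4. the gauge stands over the small round portion with its foot on the portion's middle (((contact force between gauge and plug_a above 0.4 N and z of foot_face in the frame of plug_a between 0.0235 and 0.029 m and horizontal distance between gauge and plug_a below 0.015 m and angle between the z axis of gauge and the z axis of plug_a, either way round below 0.12 rad and z of gauge in the frame of plug_a between -0.004 and 0.004 m) or (contact force between gauge and plug_b above 0.4 N and z of foot_face in the frame of plug_b between 0.0365 and 0.042 m and horizontal distance between gauge and plug_b below 0.015 m and angle between the z axis of gauge and the z axis of plug_b, either way round below 0.12 rad and z of gauge in the frame of plug_b between -0.004 and 0.004 m))), for 0.4 s.
At the end, for the whole second after the job is handed in: Every high portion lies flat at rest on the slate, every low one flat on the pan's floor (centre at least 7 to 10 mm inside the edge, tilt under 0.1 rad), and the gauge hangs at rest from the rail by its hook, roof on the bar, tilted less than 0.3 rad (x of round_b in the frame of slate between -0.14 and 0.14 m and y of round_b in the frame of slate between -0.078 and 0.078 m and z of round_b in the frame of slate between 0.005 and 0.012 m and angle between each of round_b, block_a, finger_a, plug_b, round_a, block_b, finger_b, plug_a's own z axis and vertical below 0.1 rad and linear speed of each of round_b, block_a, finger_a, plug_b, round_a, block_b, finger_b, plug_a, gauge below 0.02 m/s and x of block_a in the frame of slate between -0.14 and 0.14 m and y of block_a in the frame of slate between -0.078 and 0.078 m and z of block_a in the frame of slate between 0.005 and 0.012 m and x of finger_a in the frame of slate between -0.14 and 0.14 m and y of finger_a in the frame of slate between -0.078 and 0.078 m and z of finger_a in the frame of slate between 0.005 and 0.012 m and x of plug_b in the frame of slate between -0.14 and 0.14 m and y of plug_b in the frame of slate between -0.078 and 0.078 m and z of plug_b in the frame of slate between 0.005 and 0.012 m and x of round_a in the frame of pan between -0.14 and 0.14 m and y of round_a in the frame of pan between -0.078 and 0.078 m and z of round_a in the frame of pan between 0.001 and 0.01 m and x of block_b in the frame of pan between -0.14 and 0.14 m and y of block_b in the frame of pan between -0.078 and 0.078 m and z of block_b in the frame of pan between 0.001 and 0.01 m and x of finger_b in the frame of pan between -0.14 and 0.14 m and y of finger_b in the frame of pan between -0.078 and 0.078 m and z of finger_b in the frame of pan between 0.001 and 0.01 m and x of plug_a in the frame of pan between -0.14 and 0.14 m and y of plug_a in the frame of pan between -0.078 and 0.078 m and z of plug_a in the frame of pan between 0.001 and 0.01 m and z of gauge_hook in the frame of rail_mid between 0.002 and 0.013 m and x of gauge_hook in the frame of rail_mid between -0.02 and 0.02 m and y of gauge_hook in the frame of rail_mid between -0.13 and 0.13 m and angle between gauge's own z axis and vertical below 0.3 rad and contact force between gauge and rail above 0.5 N); the robot touches nothing.
It fails at once if a portion is let go more than 60 mm above the counter ((height (world z) of round_a above 0.06 m and contact force between round_a and anything else below 0.01 N) or (height (world z) of round_b above 0.06 m and contact force between round_b and anything else below 0.01 N) or (height (world z) of block_a above 0.06 m and contact force between block_a and anything else below 0.01 N) or (height (world z) of block_b above 0.06 m and contact force between block_b and anything else below 0.01 N) or (height (world z) of finger_a above 0.06 m and contact force between finger_a and anything else below 0.01 N) or (height (world z) of finger_b above 0.06 m and contact force between finger_b and anything else below 0.01 N) or (height (world z) of plug_a above 0.06 m and contact force between plug_a and anything else below 0.01 N) or (height (world z) of plug_b above 0.06 m and contact force between plug_b and anything else below 0.01 N)).
It fails at once if a bystander is moved more than 25 mm (distance of any of sauce_bowl, ramekin_lid, spoon, squeeze, mill, tub from where it was at the start of the episode above 0.025 m).
Of round_a, round_b only 1 to 1 are there at a start; the rules pass over those that are not, and their reading is None.
Of block_a, block_b only 1 to 1 are there at a start; the rules pass over those that are not, and their reading is None.
Of finger_a, finger_b only 1 to 1 are there at a start; the rules pass over those that are not, and their reading is None.
Of plug_a, plug_b only 1 to 1 are there at a start; the rules pass over those that are not, and their reading is None.
Of round_a, round_b, block_a, block_b, finger_a, finger_b, plug_a, plug_b only 7 to 8 are there at a start; the rules pass over those that are not, and their reading is None.
At some moment in a run one of round_a, round_b, block_a, block_b, finger_a, finger_b, plug_a, plug_b may be knocked a few centimetres aside while the robot is not near it.
It also fails if it takes over 210 s, if anything falls off the work surface, if the arm or the gripper's body presses on something with over 40 N, if the wrist force passes 120 N, or if a joint passes its speed limit or range.

## Working session

There is one attempt and no reset: what is moved stays moved. The work goes in short steps, Python scripts to look and compute and a tool call to move; the robot and the scene stay as the last step left them, time stands still between calls to the robot, and variables do not carry over. Pictures are saved under pics/ and viewed, at most 14 in all, crops included, and the job is handed in when it is done.

Besides the shell and the picture viewer there is one more tool, called after "Emit:" as a command line: name --argument value ..., lists and objects as JSON in quotes. servo_tool: Moves the arm, as the interface text tells. Shift numbers are shares of 0.15 m and turn numbers shares of pi rad, none past 1 either way. Its arguments: {"type":"object","properties":{"targets":{"type":"array","items":{"type":"array"}},"squeeze":{"type":"number"}},"required":["targets"]}

```bash
mkdir -p pics; python3 - <<'E'
from rig import env
import cv2,numpy as np
np.set_printoptions(precision=4,suppress=True)
for n in("scene","top"):
    im=env.snapshot(n); cv2.imwrite(f"pics/{n}0.png",im[:,:,::-1])
    c=env.get_calibration(n); print(n,c["intrinsics"],c["world_from_camera"],[k for k in c])
o=env.observe(); print({k:np.round(v,3) for k,v in o.items()})
E
```

```text
scene [[363.6425   0.     260.153 ]
 [  0.     363.6425 186.7385]
 [  0.       0.       1.    ]] [[-0.5079 -0.6429  0.5733  1.0824]
 [ 0.8614 -0.3759  0.3416  0.3505]
 [-0.0042  0.6673  0.7447  0.9614]
 [ 0.      0.      0.      1.    ]] ['intrinsics', 'world_from_camera']
top [[352.0551   0.     258.8131]
 [  0.     352.0551 191.9029]
 [  0.       0.       1.    ]] [[-0.0106  0.9776 -0.2102  0.1923]
 [-0.9999 -0.0098  0.0046 -0.006 ]
 [ 0.0025  0.2102  0.9776  1.4474]
 [ 0.      0.      0.      1.    ]] ['intrinsics', 'world_from_camera']
{'t': np.float64(0.1), 'joint_pos': array([-1.314,  0.494,  1.346,  0.   ,  1.302, -0.096]), 'joint_velocities': array([ 0.   , -0.001, -0.002, -0.001, -0.001,  0.   ]), 'effort': array([  0.003, -88.359, -38.456,  -0.   ,   0.005,  -0.   ]), 'eef_pos': array([ 0.216, -0.586,  0.231]), 'tcp_rot': array([ 0.984,  0.175, -0.   , -0.001]), 'ft_force': array([ 0.135, -0.474, -0.081]), 'ft_torque': array([ 0.039,  0.002, -0.04 ]), 'grip_force': np.float64(0.0), 'grip_width': np.float64(0.085)}
```

View pics/scene0.png

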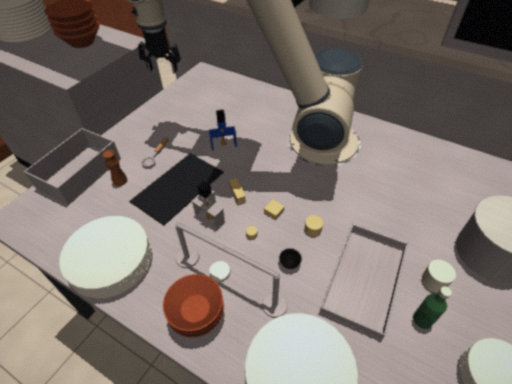

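View pics/top0.png

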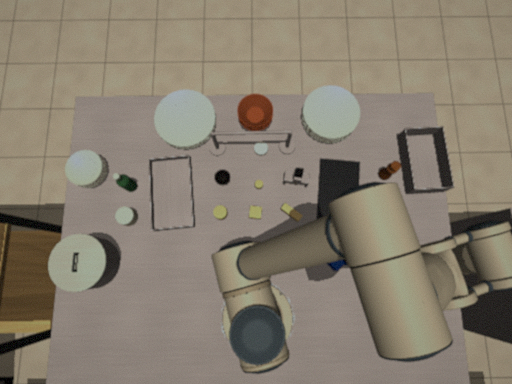

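```bash
cat > h.py <<'E'
from rig import env
import cv2,numpy as np
np.set_printoptions(precision=4,suppress=True)
CAL={n:env.get_calibration(n) for n in("scene","top")}
def ray(n,p):
    K=CAL[n]["intrinsics"];T=CAL[n]["world_from_camera"]
    d=np.linalg.solve(K,[p[0],p[1],1.]); d=T[:3,:3]@np.array([d[0],-d[1],-d[2]])
    return T[:3,3],d
def onz(n,p,z):
    o,d=ray(n,p); return o+d*(z-o[2])/d[2]
def px(n,P):
    K=CAL[n]["intrinsics"];T=CAL[n]["world_from_camera"]
    c=T[:3,:3].T@(np.asarray(P,float)-T[:3,3]); c=K@np.array([c[0],-c[1],-c[2]]); return c[:2]/c[2]
def tri(pa,pb): # scene, top -> point, miss
    A=[];b=[]
    for n,p in(("scene",pa),("top",pb)):
        o,d=ray(n,p); d=d/np.linalg.norm(d); M=np.eye(3)-np.outer(d,d); A.append(M); b.append(M@o)
    x=np.linalg.lstsq(np.vstack(A),np.hstack(b),rcond=None)[0]
    return x,[float(np.linalg.norm(A[i]@x-b[i])) for i in(0,1)]
def yellow(im):
    h=cv2.cvtColor(im,cv2.COLOR_RGB2HSV); return cv2.inRange(h,(18,70,90),(36,255,255))
def blobs(m,amin=15):
    c,_=cv2.findContours(m,cv2.RETR_EXTERNAL,cv2.CHAIN_APPROX_NONE)
    out=[]
    for k in c:
        M=cv2.moments(k)
        if cv2.contourArea(k)>=amin: out.append((np.array([M["m10"],M["m01"]])/M["m00"],cv2.contourArea(k),cv2.minAreaRect(k)))
    return out
E
python3 - <<'E'
from h import *
for n in("scene","top"):
    im=cv2.imread(f"pics/{n}0.png")[:,:,::-1].copy()
    for c,a,r in blobs(yellow(im)): print(n,c,a,r, onz(n,c,0.03))
a=cv2.imread("pics/scene0.png")[150:290,140:340]; cv2.imwrite("pics/c1.png",cv2.resize(a,(800,560),interpolation=cv2.INTER_CUBIC))
a=cv2.imread("pics/top0.png")[120:240,180:340]; cv2.imwrite("pics/c2.png",cv2.resize(a,(800,600),interpolation=cv2.INTER_CUBIC))
E
```

```text
scene [251.0707 231.9798] 99.0 ((251.0, 232.0), (12.0, 10.0), 90.0) [ 0.5416 -0.0055  0.03  ]
scene [313.4469 224.6018] 246.5 ((312.6999816894531, 225.10000610351562), (17.441329956054688, 20.124608993530273), 26.56505012512207) [0.4186 0.1491 0.03  ]
scene [273.4933 208.2088] 198.0 ((273.0769348144531, 208.3845977783203), (16.086305618286133, 16.086305618286133), 33.690067291259766) [0.4246 0.0087 0.03  ]
scene [237.3232 190.3609] 181.5 ((237.61708068847656, 190.253662109375), (25.143489837646484, 9.987554550170898), 65.224853515625) [ 0.4191 -0.1355  0.03  ]
top [ 24.5398 326.0272] 600.5 ((25.5, 326.0), (14.0, 51.0), 90.0) [-0.0153  0.8831  0.03  ]
top [ 29.3272 290.8148] 27.0 ((29.815385818481445, 290.0231018066406), (6.449805736541748, 22.20221710205078), 82.87498474121094) [0.1138 0.8813 0.03  ]
top [245.9066 289.5284] 141.0 ((246.0167999267578, 289.0575866699219), (6.039999961853027, 44.23999786376953), 73.73979187011719) [0.1096 0.0416 0.03  ]
top [  1.8806 251.5871] 33.5 ((1.6397387981414795, 251.9519805908203), (2.5771923065185547, 28.28303337097168), 7.594643592834473) [0.2652 1.0089 0.03  ]
top [ 19.5606 235.0758] 22.0 ((19.0, 235.5), (9.0, 14.0), 90.0) [0.3299 0.9475 0.03  ]
top [  4.6579 228.2281] 19.0 ((4.5, 230.0), (12.0, 3.0), 90.0) [0.358 1.011 0.03 ]
top [254.9837 212.0447] 123.0 ((254.989990234375, 212.06997680664062), (11.596552848815918, 12.303659439086914), 8.130102157592773) [0.4134 0.0038 0.03  ]
top [219.7911 211.9094] 138.0 ((220.00003051757812, 212.0), (14.142135620117188, 12.727920532226562), 45.0) [0.4155 0.1469 0.03  ]
top [290.5705 211.1124] 133.5 ((290.95947265625, 211.74325561523438), (21.98291778564453, 7.866796493530273), 36.02737045288086) [ 0.4158 -0.1411  0.03  ]
top [258.5 184. ] 48.0 ((258.5, 184.0), (8.0, 7.0), 90.0) [ 0.5305 -0.0117  0.03  ]
```

View pics/c1.png

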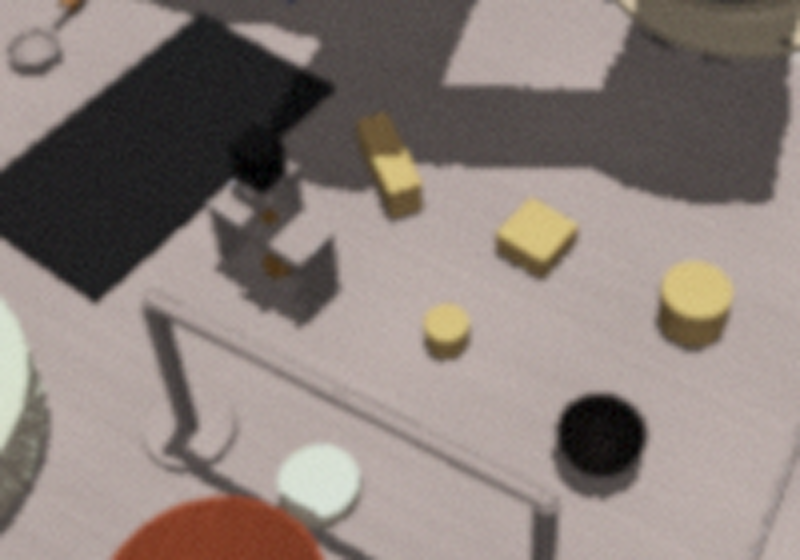

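View pics/c2.png

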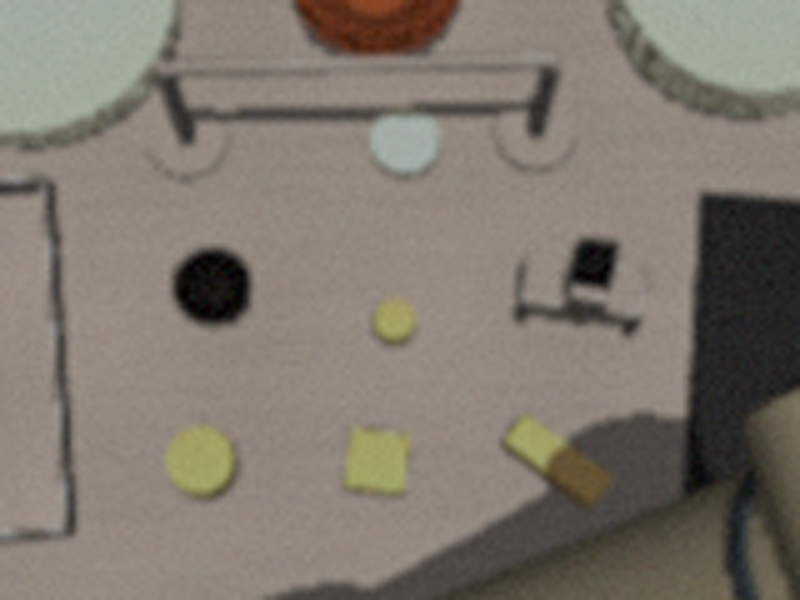

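```bash
python3 - <<'E'
from h import *
a=cv2.imread("pics/scene0.png")[174:244,180:240]; b=cv2.imread("pics/top0.png")[155:195,275:318]
A=cv2.resize(a,None,fx=8,fy=8,interpolation=cv2.INTER_CUBIC)[:560,:400]
A=cv2.resize(a[:,5:55],(400,560),interpolation=cv2.INTER_CUBIC); B=cv2.resize(b,(387,360),interpolation=cv2.INTER_CUBIC)
C=np.zeros((560,787,3),np.uint8); C[:,:400]=A; C[:360,400:]=B; cv2.imwrite("pics/c3.png",cv2.convertScaleAbs(C,alpha=1.3,beta=10))
P={"round":((314.2,222),(220.2,211.8)),"block":((274.5,207.5),(255.6,212.2)),"plug":((251.75,231),(258.8,184)),"finger":((237.2,188.2),(291.4,212))}
for k,(s,t) in P.items(): print(k,*tri(s,t))
s=lambda x,y:(140+x/4,150+y/4); t=lambda x,y:(180+x/5,120+y/5)
print("bar ends",tri(s(150,303),t(165,67)),tri(s(547,503),t(550,67)))
print("bar on z .17",[onz("scene",s(*p),.17) for p in((150,300),(547,500))],[onz("top",t(*p),.17) for p in((165,67),(550,67))])
print("posts base",onz("scene",s(190,430),0),onz("top",t(188,145),0),onz("top",t(535,140),0))
print("slate",[onz("top",p,.008) for p in((320,159),(359,160))],[onz("scene",p,.008) for p in((132,191),(164,225),(191,154),(223,172))])
print("pan rim",[onz("top",p,.04) for p in((150,157),(190,156),(152,230),(195,228))])
E
```

```text
round [0.4141 0.1465 0.037 ] [0.0020750302151498028, 0.002075030215149855]
block [0.4134 0.0037 0.019 ] [0.002564510021139232, 0.0025645100211391623]
plug [ 0.5321 -0.0113  0.0198] [0.001913009240717959, 0.0019130092407178391]
finger [ 0.4114 -0.1429  0.0298] [0.0016448231082938055, 0.0016448231082936138]
bar ends (array([0.7159, 0.0588, 0.3262]), [0.11258342405542751, 0.11258342405542736]) (array([0.6857, 0.0065, 0.1192]), [0.14715295567629777, 0.14715295567629724])
bar on z .17 [array([ 0.7031, -0.1335,  0.17  ]), array([0.6981, 0.1663, 0.17  ])] [array([0.699 , 0.1618, 0.17  ]), array([ 0.6961, -0.1345,  0.17  ])]
posts base [ 0.701  -0.1342 -0.    ] [0.6948 0.1631 0.    ] [ 0.6964 -0.1367  0.    ]
slate [array([ 0.6429, -0.2755,  0.008 ]), array([ 0.6368, -0.4419,  0.008 ])] [array([ 0.5915, -0.4628,  0.008 ]), array([ 0.6474, -0.2701,  0.008 ]), array([ 0.3372, -0.4013,  0.008 ]), array([ 0.3548, -0.2408,  0.008 ])]
pan rim [array([0.6485, 0.44  , 0.04  ]), array([0.6513, 0.2733, 0.04  ]), array([0.3436, 0.4155, 0.04  ]), array([0.3499, 0.2441, 0.04  ])]
```

View pics/c3.png

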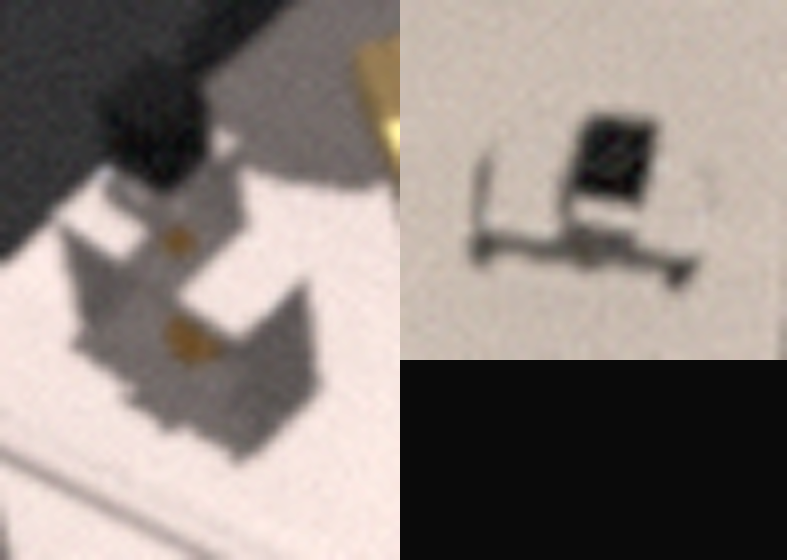

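```bash
python3 - <<'E'
from h import *
t=lambda x,y:(275+(x-400)/9,155+y/9)
for p in((588,118),(657,122)): print("far top",onz("top",t(*p),.162))
for p in((575,190),(643,198)): print("near bot",onz("top",t(*p),.124))
for p in((475,235),(695,262)): print("plate near top edge",onz("top",t(*p),.074))
for p in((480,264),(680,286)): print("leg near bottom",onz("top",t(*p),.0))
s=lambda x,y:(185+x/8,174+y/8)
for p in((75,345),(240,462),(320,382)): print("scene leg bottom",onz("scene",s(*p),.0))
for p in((65,220),(240,335),(305,280)): print("scene plate ",onz("scene",s(*p),.074))
q=lambda x,y:(140+x/4,150+y/4); w=lambda x,y:(180+x/5,120+y/5)
print("finger top corners",[onz("scene",q(*p),.03)[:2] for p in((360,122),(383,115),(420,180),(390,192))],[onz("top",w(*p),.03)[:2] for p in((520,415),(503,440),(592,508),(612,480))])
print("block",[onz("top",w(*p),.025)[:2] for p in((350,428),(411,432),(407,494),(345,489))])
E
```

```text
far top [ 0.5595 -0.1536  0.162 ]
far top [ 0.5575 -0.1826  0.162 ]
near bot [ 0.5382 -0.1513  0.124 ]
near bot [ 0.5343 -0.1805  0.124 ]
plate near top edge [ 0.531  -0.1114  0.074 ]
plate near top edge [ 0.5176 -0.2092  0.074 ]
leg near bottom [ 0.5352 -0.1191  0.    ]
leg near bottom [ 0.5236 -0.2126  0.    ]
scene leg bottom [ 0.5683 -0.2097  0.    ]
scene leg bottom [ 0.5817 -0.117   0.    ]
scene leg bottom [ 0.5328 -0.1116  0.    ]
scene plate  [ 0.5604 -0.2078  0.074 ]
scene plate  [ 0.5722 -0.115   0.074 ]
scene plate  [ 0.5375 -0.1087  0.074 ]
finger top corners [array([ 0.3934, -0.1825]), array([ 0.3763, -0.1698]), array([ 0.4235, -0.1018]), array([ 0.4474, -0.1165])] [array([ 0.4496, -0.1152]), array([ 0.429 , -0.1008]), array([ 0.3726, -0.1715]), array([ 0.3952, -0.1885])]
block [array([0.4411, 0.024 ]), array([ 0.4373, -0.0259]), array([ 0.3862, -0.022 ]), array([0.3908, 0.0284])]
```

Emit:
servo_tool --targets '[[[0,0,0],[0,0,0.031],1],[[0,0,0],[0,0,0.031],1],[[0,0,0],[0,0,0.031],1],[[0,0,0],[0,0,0.031],1],[[0,0,0],[0,0,0.031],1],[[0.121,-0.205,0],[0,0,0],1],[[0.121,-0.205,0],[0,0,0],1],[[0.121,-0.205,0],[0,0,0],1],[[0.121,-0.205,0],[0,0,0],1],[[0.121,-0.205,0],[0,0,0],1],[[0.121,-0.205,0],[0,0,0],1],[[0.121,-0.205,0],[0,0,0],1],[[0.121,-0.205,0],[0,0,0],1],[[0.121,-0.205,0],[0,0,0],1],[[0.121,-0.205,0],[0,0,0],1],[[0.121,-0.205,0],[0,0,0],1],[[0.121,-0.205,0],[0,0,0],1],[[0.121,-0.205,0],[0,0,0],1],[[0.121,-0.205,0],[0,0,0],1],[[0.121,-0.205,0],[0,0,0],1]]' --squeeze 60

```text
t: 1.77
eef_pos: [0.5481, -0.1641, 0.2311]
tcp_rot: [0.998, -0.067, -0.0, -0.0]
ft_force: [0.4, -1.7, 0.6]
grip_width: 0.0854
grip_force: 0.0
```

```bash
cat >> h.py <<'E'
def st():
    o=env.observe(); x,y,z,w=o["tcp_rot"]
    R=np.array([[1-2*(y*y+z*z),2*(x*y-z*w),2*(x*z+y*w)],[2*(x*y+z*w),1-2*(x*x+z*z),2*(y*z-x*w)],[2*(x*z-y*w),2*(y*z+x*w),1-2*(x*x+y*y)]])
    return o,o["eef_pos"],R,np.degrees(np.arctan2(R[1,0],R[0,0]))
def go(target,yaw=None):
    "shift in tool axes (shares) as things stand; with yaw: shares once turned to yaw, and turn share"
    o,p,R,psi=st(); d=np.asarray(target)-p
    if yaw is None: print("shift",R.T@d/.15); return
    c,s=np.cos(np.radians(yaw)),np.sin(np.radians(yaw))
    print("psi",psi,"turn rz",(psi-yaw)/180,"then shift",np.array([c*d[0]+s*d[1],s*d[0]-c*d[1],-d[2]])/.15)
E
python3 - <<'E'
from h import *
o,p,R,psi=st(); print(o["t"],p,psi,R[:,2],o["ft_force"],o["joint_pos"])
a=env.snapshot("scene");cv2.imwrite("pics/s1.png",a[:,:,::-1])
cv2.imwrite("pics/s1c.png",cv2.resize(a[110:250,140:300],(800,700)[:2],interpolation=cv2.INTER_CUBIC)[:600,:,::-1])
E
```

```text
1.7667 [ 0.5481 -0.1641  0.2311] -7.682909061054661 [-0.0005  0.0002 -1.    ] [ 0.4465 -1.6529  0.6263] [-0.3952  0.4196  1.4785 -0.      1.244   1.3097]
```

View pics/s1c.png

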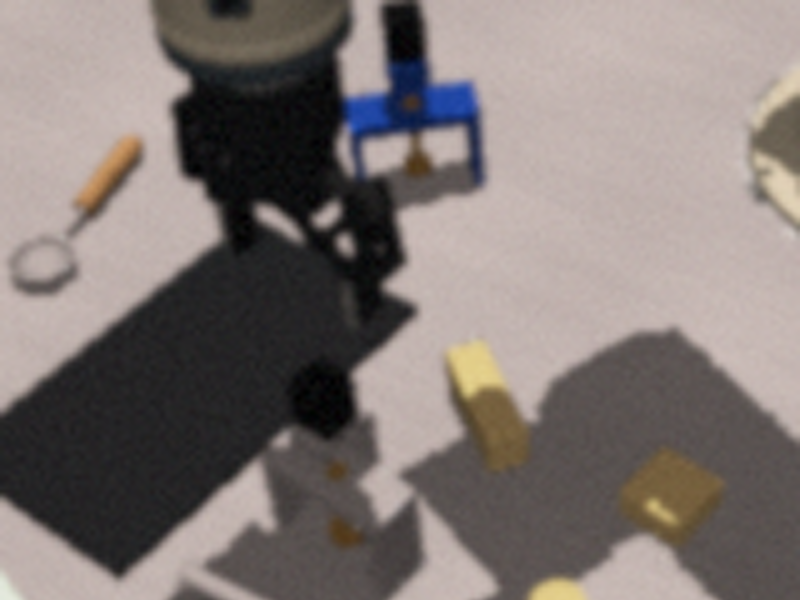

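Emit:
servo_tool --targets '[[[0,0,0.068],[0,0,0],1],[[0,0,0.068],[0,0,0],1],[[0,0,0.068],[0,0,0],1],[[0,0,0.068],[0,0,0],1],[[0,0,0.068],[0,0,0],1],[[0,0,0.068],[0,0,0],1],[[0,0,0.068],[0,0,0],1],[[0,0,0.068],[0,0,0],1],[[0,0,0.068],[0,0,0],1],[[0,0,0.068],[0,0,0],1],[[0,0,0],[0,0,0],1],[[0,0,0],[0,0,0],0],[[0,0,0],[0,0,0],0],[[0,0,0],[0,0,0],0],[[0,0,0],[0,0,0],0],[[0,0,0],[0,0,0],0],[[0,0,0],[0,0,0],0],[[0,0,0],[0,0,0],0],[[0,0,0],[0,0,0],0]]'

```text
t: 3.4
eef_pos: [0.5478, -0.1657, 0.1298]
tcp_rot: [0.998, -0.067, 0.0, 0.0]
ft_force: [-0.1, 2.7, 6.5]
grip_width: 0.0293
grip_force: 59.6
```

```bash
python3 - <<'E'
from h import *
o,p,R,psi=st(); print(o["t"],p,psi,o["ft_force"],o["ft_torque"],o["grip_width"],o["grip_force"])
go([p[0],p[1],p[2]+.06]); go([.414,.1465,p[2]+.06],psi)
for n in("scene","top"):
    im=env.snapshot(n)
    for c,a,r in blobs(yellow(im)): 
        P=onz(n,c,0.03)
        if .3<P[0]<.7 and abs(P[1])<.3: print(n,c,a,P)
E
```

```text
3.4 [ 0.5478 -0.1657  0.1298] -7.682684937099893 [-0.0724  2.6514  6.4577] [0.3343 0.0605 0.0154] 0.029313163983312046 59.5837265253067
shift [ 0.0004 -0.     -0.4   ]
psi -7.682684937099893 turn rz 0.0 then shift [-1.1622 -1.9436 -0.4   ]
scene [250.9409 231.33  ] 101.5 [ 0.5397 -0.0071  0.03  ]
scene [313.8384 224.9823] 244.5 [0.4193 0.1508 0.03  ]
scene [273.2519 208.8597] 192.5 [0.4274 0.0094 0.03  ]
scene [236.6923 189.8343] 169.0 [ 0.4181 -0.1387  0.03  ]
```

Emit:
servo_tool --targets '[[[0,0,-0.1],[0,0,0],0],[[0,0,-0.1],[0,0,0],0],[[0,0,-0.1],[0,0,0],0],[[0,0,-0.1],[0,0,0],0],[[-0.0775,-0.1296,0],[0,0,0],0],[[-0.0775,-0.1296,0],[0,0,0],0],[[-0.0775,-0.1296,0],[0,0,0],0],[[-0.0775,-0.1296,0],[0,0,0],0],[[-0.0775,-0.1296,0],[0,0,0],0],[[-0.0775,-0.1296,0],[0,0,0],0],[[-0.0775,-0.1296,0],[0,0,0],0],[[-0.0775,-0.1296,0],[0,0,0],0],[[-0.0775,-0.1296,0],[0,0,0],0],[[-0.0775,-0.1296,0],[0,0,0],0],[[-0.0775,-0.1296,0],[0,0,0],0],[[-0.0775,-0.1296,0],[0,0,0],0],[[-0.0775,-0.1296,0],[0,0,0],0],[[-0.0775,-0.1296,0],[0,0,0],0],[[-0.0775,-0.1296,0],[0,0,0],0]]'

```text
t: 5.08
eef_pos: [0.4129, 0.1473, 0.1893]
tcp_rot: [0.998, -0.067, -0.0, 0.0]
ft_force: [-0.6, 1.1, -4.3]
grip_width: 0.0292
grip_force: 61.0
```

```bash
python3 - <<'E'
from h import *
o,p,R,psi=st(); print(o["t"],p,psi,R[:,2],o["ft_force"],o["grip_width"])
go([.414,.1465,.1298],psi)
a=env.snapshot("scene");b=env.snapshot("top")
A=cv2.resize(a[120:260,210:350],(600,600),interpolation=cv2.INTER_CUBIC);cv2.imwrite("pics/s2.png",A[:,:,::-1])
for n,im in(("scene",a),("top",b)):
    for c,ar,r in blobs(yellow(im)): 
        P=onz(n,c,0.03)
        if .3<P[0]<.7 and abs(P[1])<.3: print(n,c,ar,P)
E
```

```text
5.0833 [0.4129 0.1473 0.1893] -7.688933294765261 [-0.0002 -0.0001 -1.    ] [-0.5608  1.083  -4.3159] 0.029209512662025802
psi -7.688933294765261 turn rz 0.0 then shift [0.0082 0.0045 0.3964]
scene [251.3058 231.7663] 97.0 [ 0.5405 -0.0053  0.03  ]
scene [313.8237 225.1749] 224.0 [0.42  0.151 0.03 ]
scene [273.6279 208.287 ] 198.0 [0.4247 0.0093 0.03  ]
scene [236.8421 189.5167] 190.0 [ 0.4167 -0.139   0.03  ]
top [255.0902 211.9918] 122.0 [0.4136 0.0034 0.03  ]
top [290.9252 211.725 ] 151.5 [ 0.4133 -0.1425  0.03  ]
top [258.5341 183.8208] 46.5 [ 0.5313 -0.0119  0.03  ]
```

View pics/s2.png

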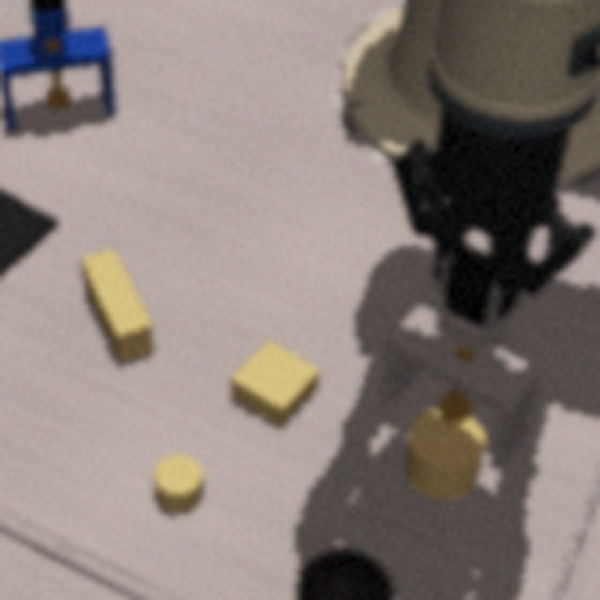

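Emit:
servo_tool --targets '[[[0.008,0.004,0.04],[0,0,0],0],[[0,0,0.04],[0,0,0],0],[[0,0,0.04],[0,0,0],0],[[0,0,0.04],[0,0,0],0],[[0,0,0.04],[0,0,0],0],[[0,0,0.04],[0,0,0],0],[[0,0,0.04],[0,0,0],0],[[0,0,0.04],[0,0,0],0],[[0,0,0.04],[0,0,0],0],[[0,0,0.01],[0,0,0],0],[[0,0,0.01],[0,0,0],0],[[0,0,0.01],[0,0,0],0],[[0,0,0.01],[0,0,0],0],[[0,0,0],[0,0,0],0],[[0,0,0],[0,0,0],0],[[0,0,0],[0,0,0],0],[[0,0,0],[0,0,0],0],[[0,0,0],[0,0,0],0],[[0,0,0],[0,0,0],0],[[0,0,0],[0,0,0],0]]'

```text
t: 6.85
eef_pos: [0.415, 0.1459, 0.1298]
tcp_rot: [0.998, -0.067, 0.0, -0.0]
ft_force: [-1.5, 0.3, 6.0]
grip_width: 0.0292
grip_force: 63.1
```

```bash
python3 - <<'E'
from h import *
o,p,R,psi=st(); print(o["t"],p,psi,R[:,2],o["ft_force"],o["ft_torque"],o["grip_width"])
go([.4135,.003,.1298+.06],psi)
a=env.snapshot("scene")
cv2.imwrite("pics/s3.png",cv2.resize(a[170:250,270:350],(560,560),interpolation=cv2.INTER_CUBIC)[:,:,::-1])
E
```

```text
6.85 [0.415  0.1459 0.1298] -7.688578384293383 [ 0.0009  0.0004 -1.    ] [-1.4674  0.2628  5.9786] [-0.3902  0.4857 -0.0941] 0.029221221684861864
psi -7.688578384293383 turn rz 0.0 then shift [ 0.1175  0.9456 -0.4002]
```

View pics/s3.png

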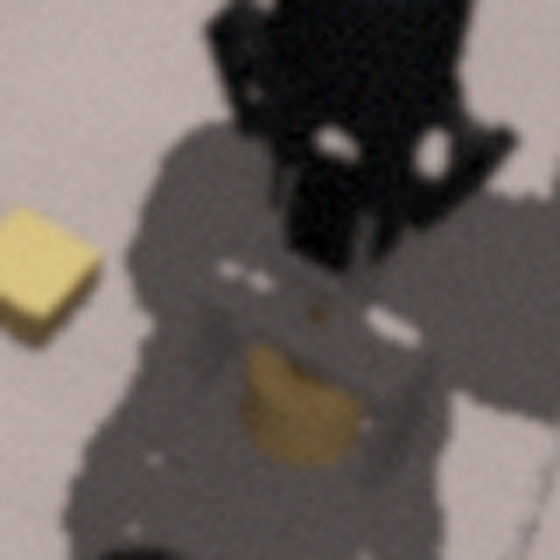

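Emit:
servo_tool --targets '[[[0,0,0],[0,0,0],0],[[0,0,0],[0,0,0],0],[[0,0,0],[0,0,0],0],[[0,0,0],[0,0,0],0],[[0,0,0],[0,0,0],0],[[0,0,0],[0,0,0],0],[[0,0,-0.1],[0,0,0],0],[[0,0,-0.1],[0,0,0],0],[[0,0,-0.1],[0,0,0],0],[[0,0,-0.1],[0,0,0],0],[[0.0147,0.118,0],[0,0,0],0],[[0.0147,0.118,0],[0,0,0],0],[[0.0147,0.118,0],[0,0,0],0],[[0.0147,0.118,0],[0,0,0],0],[[0.0147,0.118,0],[0,0,0],0],[[0.0147,0.118,0],[0,0,0],0],[[0.0147,0.118,0],[0,0,0],0],[[0.0147,0.118,0],[0,0,0],0],[[0,0,0],[0,0,0],0]]'

```text
t: 8.48
eef_pos: [0.4135, 0.0009, 0.1894]
tcp_rot: [0.998, -0.068, 0.0, 0.0]
ft_force: [0.4, 0.9, -5.5]
grip_width: 0.0294
grip_force: 62.1
```

```bash
cat > look.py <<'E'
from h import *
def look(im=None,out=True):
    S={}
    for n in("scene","top"):
        im=env.snapshot(n)
        if n=="scene": cv2.imwrite("pics/last.png",im[:,:,::-1])
        h=cv2.cvtColor(im,cv2.COLOR_RGB2HSV); m=cv2.inRange(h,(16,90,60),(36,255,255))
        for c,ar,r in blobs(m):
            P=onz(n,c,0.02)
            if .3<P[0]<.75 and abs(P[1])<.5: print(n,c,ar,P[:2])
E
python3 - <<'E'
from look import *
o,p,R,psi=st(); print(o["t"],p,psi,R[:,2],o["ft_force"],o["grip_width"])
look()
go([.4135,.003,.1298],psi)
E
```

```text
8.4833 [0.4135 0.0009 0.1894] -7.762886482948645 [ 0.0006 -0.0006 -1.    ] [ 0.3845  0.9311 -5.5183] 0.02936103404998999
scene [251.2187 232.0123] 94.5 [ 0.5357 -0.0089]
scene [313.1734 225.5927] 248.0 [0.4154 0.1478]
scene [273.1674 207.5741] 234.0 [0.4157 0.0028]
scene [237.0557 191.1556] 188.5 [ 0.4155 -0.1395]
top [216.1296 209.6481] 18.0 [0.4266 0.1631]
top [290.6971 211.8105] 120.5 [ 0.4145 -0.1425]
psi -7.774801291261071 turn rz -6.619337951348194e-05 then shift [ 0.001  -0.0017  0.3969]
```

Emit:
servo_tool --targets '[[[0,0,0.04],[0,0,0],0],[[0,0,0.04],[0,0,0],0],[[0,0,0.04],[0,0,0],0],[[0,0,0.04],[0,0,0],0],[[0,0,0.04],[0,0,0],0],[[0,0,0.04],[0,0,0],0],[[0,0,0.04],[0,0,0],0],[[0,0,0.04],[0,0,0],0],[[0,0,0.04],[0,0,0],0],[[0,0,0.01],[0,0,0],0],[[0,0,0.01],[0,0,0],0],[[0,0,0.01],[0,0,0],0],[[0,0,0.01],[0,0,0],0],[[0,0,0],[0,0,0],0],[[0,0,0],[0,0,0],0],[[0,0,0],[0,0,0],0],[[0,0,0],[0,0,0],0],[[0,0,0],[0,0,0],0],[[0,0,0],[0,0,0],0],[[0,0,0],[0,0,0],0]]'

```text
t: 10.25
eef_pos: [0.4136, 0.0032, 0.1298]
tcp_rot: [0.998, -0.067, 0.0, -0.0]
ft_force: [-2.0, 2.3, 10.1]
grip_width: 0.029
grip_force: 63.8
```

```bash
python3 - <<'E'
from look import *
o,p,R,psi=st(); print(o["t"],p,psi,R[:,2],o["ft_force"],o["grip_width"],o["joint_pos"])
look()
go([.4115,-.143,.1298+.06],52.5)
E
```

```text
10.25 [0.4136 0.0032 0.1298] -7.69415580763325 [ 0.001   0.0001 -1.    ] [-2.0421  2.3031 10.0599] 0.02903124399718615 [-0.1372  0.3609  1.9677  0.0004  0.812   1.5677]
scene [251.3298 232.    ] 95.0 [ 0.5354 -0.0086]
scene [313.3308 225.2212] 266.0 [0.4139 0.1476]
scene [272.1215 210.4677] 155.0 [0.4281 0.0058]
scene [237.034  191.1204] 191.0 [ 0.4154 -0.1397]
top [215.9848 209.9242] 22.0 [0.4254 0.1637]
top [290.9262 211.8689] 122.0 [ 0.4142 -0.1434]
psi -7.697041398752997 turn rz -0.33442800777085 then shift [-0.7813  0.5825 -0.3999]
```

Emit:
servo_tool --targets '[[[0,0,0],[0,0,0],0],[[0,0,0],[0,0,0],0],[[0,0,0],[0,0,0],0],[[0,0,0],[0,0,0],0],[[0,0,0],[0,0,0],0],[[0,0,-0.1],[0,0,0],0],[[0,0,-0.1],[0,0,0],0],[[0,0,-0.1],[0,0,0],0],[[0,0,-0.1],[0,0,0],0],[[0,0,0],[0,0,-0.0372],0],[[0,0,0],[0,0,-0.0372],0],[[0,0,0],[0,0,-0.0372],0],[[0,0,0],[0,0,-0.0372],0],[[0,0,0],[0,0,-0.0372],0],[[0,0,0],[0,0,-0.0372],0],[[0,0,0],[0,0,-0.0372],0],[[0,0,0],[0,0,-0.0372],0],[[0,0,0],[0,0,-0.0372],0]]'

```text
t: 11.85
eef_pos: [0.4133, 0.003, 0.1894]
tcp_rot: [0.895, 0.446, 0.0, 0.0]
ft_force: [0.4, 0.6, -3.2]
grip_width: 0.0292
grip_force: 62.0
```

Emit:
servo_tool --targets '[[[-0.0977,0.0728,0],[0,0,0],0],[[-0.0977,0.0728,0],[0,0,0],0],[[-0.0977,0.0728,0],[0,0,0],0],[[-0.0977,0.0728,0],[0,0,0],0],[[-0.0977,0.0728,0],[0,0,0],0],[[-0.0977,0.0728,0],[0,0,0],0],[[-0.0977,0.0728,0],[0,0,0],0],[[-0.0977,0.0728,0],[0,0,0],0],[[0,0,0],[0,0,0],0]]'

```text
t: 12.6
eef_pos: [0.4119, -0.1459, 0.1895]
tcp_rot: [0.897, 0.442, 0.0, 0.001]
ft_force: [2.0, 0.9, -3.1]
grip_width: 0.029
grip_force: 62.0
```

```bash
python3 - <<'E'
from look import *
o,p,R,psi=st(); print(o["t"],p,psi,R[:,2],o["ft_force"],o["grip_width"])
look()
go([.4115,-.143,.1298],52.5)
a=cv2.imread("pics/last.png")
cv2.imwrite("pics/s4.png",cv2.resize(a[140:240,190:290],(600,600),interpolation=cv2.INTER_CUBIC))
E
```

```text
12.6 [ 0.4119 -0.1459  0.1895] 52.493541067171655 [ 0.0011 -0.0015 -1.    ] [ 1.9694  0.8811 -3.0656] 0.02904447267798751
scene [251.1606 232.4819] 83.0 [ 0.5373 -0.0081]
scene [313.2039 225.3315] 270.5 [0.4144 0.1474]
scene [273.5414 208.7169] 215.5 [0.4193 0.0062]
scene [237.2394 190.7108] 207.5 [ 0.4134 -0.1401]
top [255.1566 211.9596] 99.0 [0.4153 0.0032]
top [258.3671 184.029 ] 34.5 [ 0.5328 -0.0112]
psi 52.496095337726636 turn rz -2.1692568185353403e-05 then shift [ 0.0033 -0.0009  0.3965]
```

View pics/s4.png

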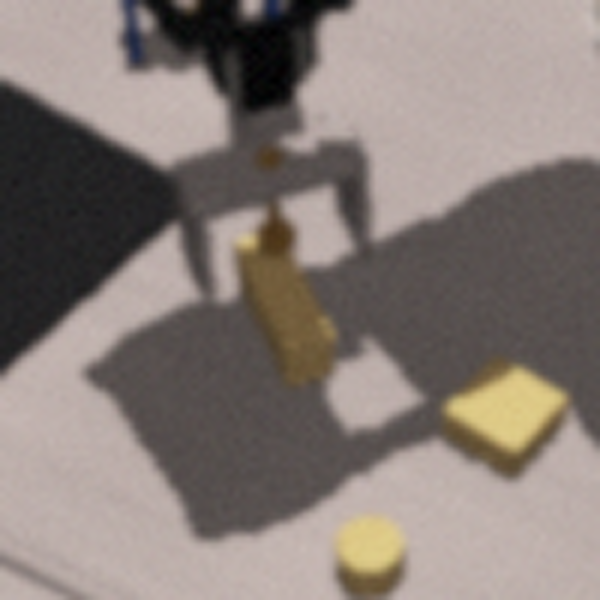

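Emit:
servo_tool --targets '[[[0.003,-0.001,0.04],[0,0,0],0],[[0,0,0.04],[0,0,0],0],[[0,0,0.04],[0,0,0],0],[[0,0,0.04],[0,0,0],0],[[0,0,0.04],[0,0,0],0],[[0,0,0.04],[0,0,0],0],[[0,0,0.04],[0,0,0],0],[[0,0,0.04],[0,0,0],0],[[0,0,0.04],[0,0,0],0],[[0,0,0.01],[0,0,0],0],[[0,0,0.01],[0,0,0],0],[[0,0,0.01],[0,0,0],0],[[0,0,0.01],[0,0,0],0],[[0,0,0],[0,0,0],0],[[0,0,0],[0,0,0],0],[[0,0,0],[0,0,0],0],[[0,0,0],[0,0,0],0],[[0,0,0],[0,0,0],0],[[0,0,0],[0,0,0],0],[[0,0,0],[0,0,0],0]]'

```text
t: 14.37
eef_pos: [0.4115, -0.1427, 0.1298]
tcp_rot: [0.897, 0.443, 0.0, 0.0]
ft_force: [-4.1, 3.2, 12.0]
grip_width: 0.029
grip_force: 64.1
```

```bash
python3 - <<'E'
from look import *
o,p,R,psi=st(); print(o["t"],p,psi,R[:,2],o["ft_force"],o["grip_width"],o["joint_pos"])
look()
go([.5325,-.0105,.1298+.06],0)
E
```

```text
14.3667 [ 0.4115 -0.1427  0.1298] 52.578008365909966 [ 0.0004 -0.0002 -1.    ] [-4.1166  3.2173 12.0183] 0.029045749651171526 [-0.471   0.385   1.9176 -0.      0.8385  0.1822]
scene [251.187  232.5427] 82.0 [ 0.5374 -0.0079]
scene [313.2288 225.2694] 271.0 [0.4142 0.1474]
scene [273.6537 208.9207] 218.5 [0.4199 0.007 ]
scene [238.6015 194.5188] 133.0 [ 0.4256 -0.1267]
top [258.3781 183.9303] 33.5 [ 0.5332 -0.0113]
psi 52.57992309373054 turn rz 0.2921106838540586 then shift [ 0.8063 -0.881  -0.3997]
```

Emit:
servo_tool --targets '[[[0,0,0],[0,0,0],0],[[0,0,0],[0,0,0],0],[[0,0,0],[0,0,0],0],[[0,0,0],[0,0,0],0],[[0,0,0],[0,0,0],0],[[0,0,-0.1],[0,0,0],0],[[0,0,-0.1],[0,0,0],0],[[0,0,-0.1],[0,0,0],0],[[0,0,-0.1],[0,0,0],0],[[0,0,0],[0,0,0.0365],0],[[0,0,0],[0,0,0.0365],0],[[0,0,0],[0,0,0.0365],0],[[0,0,0],[0,0,0.0365],0],[[0,0,0],[0,0,0.0365],0],[[0,0,0],[0,0,0.0365],0],[[0,0,0],[0,0,0.0365],0],[[0,0,0],[0,0,0.0365],0]]'

```text
t: 15.88
eef_pos: [0.4117, -0.1428, 0.1894]
tcp_rot: [1.0, -0.003, 0.0, 0.0]
ft_force: [-0.6, 0.7, -4.4]
grip_width: 0.0291
grip_force: 62.0
```

Emit:
servo_tool --targets '[[[0.1008,-0.1101,0],[0,0,0],0],[[0.1008,-0.1101,0],[0,0,0],0],[[0.1008,-0.1101,0],[0,0,0],0],[[0.1008,-0.1101,0],[0,0,0],0],[[0.1008,-0.1101,0],[0,0,0],0],[[0.1008,-0.1101,0],[0,0,0],0],[[0.1008,-0.1101,0],[0,0,0],0],[[0.1008,-0.1101,0],[0,0,0],0],[[0,0,0],[0,0,0],0]]'

```text
t: 16.63
eef_pos: [0.5351, -0.0083, 0.1894]
tcp_rot: [1.0, 0.001, 0.001, -0.0]
ft_force: [-1.1, 0.2, -3.9]
grip_width: 0.0291
grip_force: 62.2
```

```bash
python3 - <<'E'
from look import *
o,p,R,psi=st(); print(o["t"],p,psi,R[:,2],o["ft_force"],o["grip_width"])
look()
go([.5325,-.0105,.1298],psi)
E
```

```text
16.6333 [ 0.5351 -0.0083  0.1894] 0.10781291619484397 [ 0.0024  0.0004 -1.    ] [-1.1037  0.165  -3.8762] 0.02912073573144301
scene [251.2094 229.8003] 121.0 [ 0.5285 -0.0133]
scene [313.2864 225.3185] 270.0 [0.4143 0.1477]
scene [274.6073 208.5393] 191.0 [0.4169 0.0089]
scene [236.1408 189.7399] 148.0 [ 0.4116 -0.1458]
top [291.9208 212.2624] 101.0 [ 0.4125 -0.1475]
psi 0.09637037678163125 turn rz -6.356966340673731e-05 then shift [-0.0017  0.0028  0.3955]
```

Emit:
servo_tool --targets '[[[0,0.002,0.04],[0,0,0],0],[[0,0,0.04],[0,0,0],0],[[0,0,0.04],[0,0,0],0],[[0,0,0.04],[0,0,0],0],[[0,0,0.04],[0,0,0],0],[[0,0,0.04],[0,0,0],0],[[0,0,0.04],[0,0,0],0],[[0,0,0.04],[0,0,0],0],[[0,0,0.04],[0,0,0],0],[[0,0,0.01],[0,0,0],0],[[0,0,0.01],[0,0,0],0],[[0,0,0.01],[0,0,0],0],[[0,0,0.01],[0,0,0],0],[[0,0,0],[0,0,0],0],[[0,0,0],[0,0,0],0],[[0,0,0],[0,0,0],0],[[0,0,0],[0,0,0],0],[[0,0,0],[0,0,0],0],[[0,0,0],[0,0,0],0],[[0,0,0],[0,0,0],0]]'

```text
t: 18.4
eef_pos: [0.5327, -0.0107, 0.1299]
tcp_rot: [1.0, 0.0, 0.0, -0.0]
ft_force: [-2.4, 1.2, 4.6]
grip_width: 0.0292
grip_force: 63.4
```

```bash
python3 - <<'E'
from look import *
o,p,R,psi=st(); print(o["t"],p,psi,R[:,2],o["ft_force"],o["grip_width"],o["joint_pos"])
look()
q=lambda x,y:(140+x/4,150+y/4); w=lambda x,y:(180+x/5,120+y/5)
print([onz("scene",q(*x),.17)[:2] for x in((150,300),(547,500),(350,401))],[onz("top",w(*x),.17)[:2] for x in((165,66),(550,67))])
go([.64,.0,.1298+.082],psi)
a=cv2.imread("pics/last.png")
cv2.imwrite("pics/s5.png",cv2.resize(a[170:320,160:310],(600,600),interpolation=cv2.INTER_CUBIC))
E
```

```text
18.4 [ 0.5327 -0.0107  0.1299] 0.01756399931922222 [ 0.0007  0.0001 -1.    ] [-2.4478  1.2321  4.6326] 0.029152225655284938 [-0.1323  0.4926  1.69    0.0002  0.9583  1.438 ]
scene [250.8585 233.6451] 69.5 [ 0.5415 -0.0066]
scene [313.2206 225.3303] 270.5 [0.4144 0.1475]
scene [273.5225 208.8739] 222.0 [0.4199 0.0065]
scene [238.031  199.5736] 21.5 [ 0.4455 -0.1162]
top [296.4892 215.697 ] 38.5 [ 0.3982 -0.1657]
[array([ 0.7031, -0.1335]), array([0.6981, 0.1663]), array([0.7006, 0.0257])] [array([0.6998, 0.1618]), array([ 0.6961, -0.1345])]
psi 0.019517685309760772 turn rz 1.0853811058547523e-05 then shift [ 0.7156 -0.0712 -0.5462]
```

View pics/s5.png

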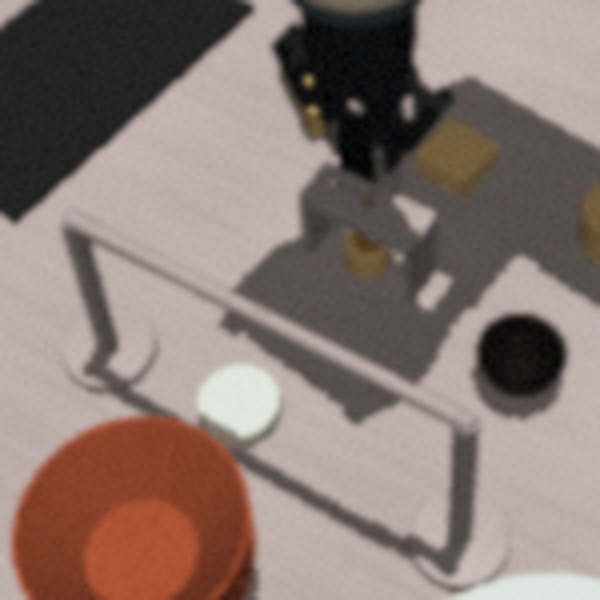

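Emit:
servo_tool --targets '[[[0,0,0],[0,0,0],0],[[0,0,0],[0,0,0],0],[[0,0,0],[0,0,0],0],[[0,0,0],[0,0,0],0],[[0,0,0],[0,0,0],0],[[0,0,-0.0885],[0,0,0],0],[[0,0,-0.0885],[0,0,0],0],[[0,0,-0.0885],[0,0,0],0],[[0,0,-0.0885],[0,0,0],0],[[0,0,-0.0885],[0,0,0],0],[[0,0,-0.0885],[0,0,0],0],[[0.0895,-0.009,0],[0,0,0],0],[[0.0895,-0.009,0],[0,0,0],0],[[0.0895,-0.009,0],[0,0,0],0],[[0.0895,-0.009,0],[0,0,0],0],[[0.0895,-0.009,0],[0,0,0],0],[[0.0895,-0.009,0],[0,0,0],0],[[0.0895,-0.009,0],[0,0,0],0],[[0.0895,-0.009,0],[0,0,0],0],[[0,0,0],[0,0,0],0]]'

```text
t: 20.17
eef_pos: [0.6421, 0.0002, 0.2088]
tcp_rot: [1.0, 0.0, 0.001, -0.0]
ft_force: [0.1, -0.3, -4.2]
grip_width: 0.029
grip_force: 62.1
```

```bash
python3 - <<'E'
from look import *
o,p,R,psi=st(); print(o["t"],p,psi,R[:,2],o["ft_force"],o["grip_width"])
look()
go([.701,.0,.1298+.0795],psi)
a=cv2.imread("pics/last.png")
b=cv2.imread("pics/last.png")
cv2.imwrite("pics/s6.png",cv2.resize(a[180:280,190:290],(600,600),interpolation=cv2.INTER_CUBIC))
E
```

```text
20.1667 [0.6421 0.0002 0.2088] 0.029762070845810642 [ 0.0017  0.0001 -1.    ] [ 0.087  -0.2949 -4.1657] 0.02897722293705055
scene [233.8667 246.3778] 15.0 [ 0.6071 -0.0268]
scene [251.9844 230.987 ] 64.0 [ 0.5311 -0.0088]
scene [311.3549 234.7405] 286.5 [0.45   0.1577]
scene [273.6206 208.8456] 217.0 [0.4197 0.0067]
top [293.1931 213.5061] 82.0 [ 0.4074 -0.1525]
psi 0.030788488088866632 turn rz 5.702318016977723e-06 then shift [ 0.408   0.0007 -0.0045]
```

View pics/s6.png

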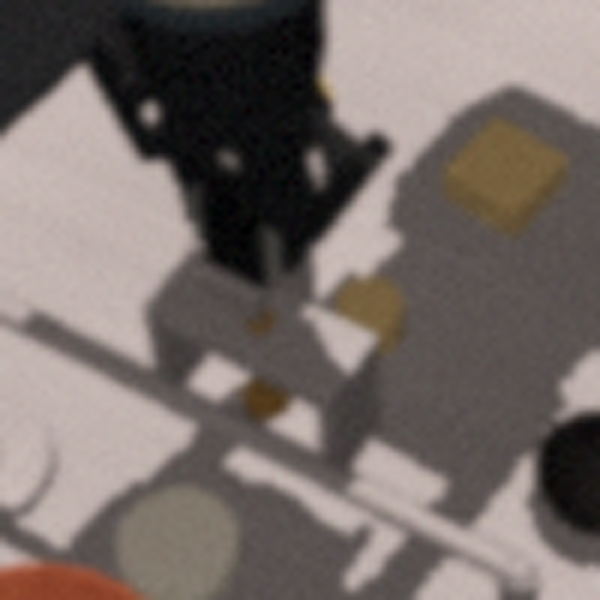

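Emit:
servo_tool --targets '[[[0.034,0,0],[0,0,0],0],[[0.034,0,0],[0,0,0],0],[[0.034,0,0],[0,0,0],0],[[0.034,0,0],[0,0,0],0],[[0.034,0,0],[0,0,0],0],[[0.034,0,0],[0,0,0],0],[[0.034,0,0],[0,0,0],0],[[0.034,0,0],[0,0,0],0],[[0.034,0,0],[0,0,0],0],[[0.034,0,0],[0,0,0],0],[[0.034,0,0],[0,0,0],0],[[0.034,0,0],[0,0,0],0],[[0,0,0],[0,0,0],0],[[0,0,0],[0,0,0],0]]'

```text
t: 21.43
eef_pos: [0.7012, 0.0, 0.2088]
tcp_rot: [1.0, 0.0, -0.0, 0.0]
ft_force: [0.2, 0.3, -4.8]
grip_width: 0.0293
grip_force: 62.1
```

```bash
python3 - <<'E'
from look import *
o,p,R,psi=st(); print(o["t"],p,psi,R[:,2],o["ft_force"],o["ft_torque"],o["grip_width"])
look()
go([.701,.0,.1898],psi)
a=cv2.imread("pics/last.png")[200:280,190:270]
c=px("scene",[.701,0,.17]);print(c)
cv2.imwrite("pics/s7.png",cv2.resize(a,(600,600),interpolation=cv2.INTER_CUBIC))
E
```

```text
21.4333 [0.7012 0.     0.2088] 0.019393586778760383 [-0.0002 -0.     -1.    ] [ 0.1794  0.3202 -4.7683] [-0.0207  0.0182 -0.0019] 0.029319701279217184
scene [251.4574 232.2092] 94.0 [ 0.5359 -0.0078]
scene [311.2818 234.737 ] 284.5 [0.4501 0.1575]
scene [273.4207 209.2612] 208.0 [0.4215 0.007 ]
scene [237.5536 191.9279] 171.0 [ 0.4176 -0.1361]
top [291.4531 212.2642] 108.5 [ 0.4126 -0.1455]
psi 0.019449765926375328 turn rz 3.1210637563858067e-07 then shift [0.0008 0.0001 0.1271]
[219.0301 245.9714]
```

View pics/s7.png

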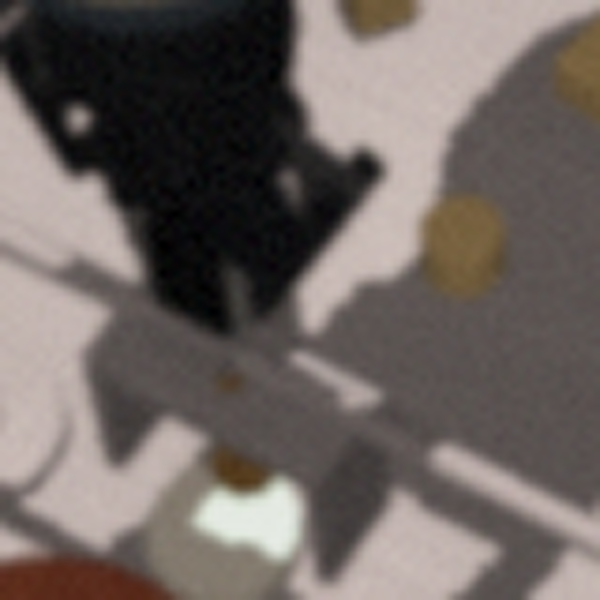

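Emit:
servo_tool --targets '[[[0,0,0.014],[0,0,0],0],[[0,0,0.014],[0,0,0],0],[[0,0,0.014],[0,0,0],0],[[0,0,0.014],[0,0,0],0],[[0,0,0.014],[0,0,0],0],[[0,0,0.014],[0,0,0],0],[[0,0,0.014],[0,0,0],0],[[0,0,0.014],[0,0,0],0],[[0,0,0.007],[0,0,0],0],[[0,0,0.007],[0,0,0],0],[[0,0,0],[0,0,0],0],[[0,0,0],[0,0,0],0]]'

```text
t: 22.53
eef_pos: [0.7011, 0.0, 0.1901]
tcp_rot: [1.0, 0.0, 0.0, 0.0]
ft_force: [0.4, 0.4, -4.1]
grip_width: 0.0291
grip_force: 62.4
```

Emit:
servo_tool --targets '[[[0,0,0.004],[0,0,0],0],[[0,0,0.004],[0,0,0],0],[[0,0,0.004],[0,0,0],0],[[0,0,0],[0,0,0],0],[[0,0,0],[0,0,0],0]]'

```text
t: 22.95
eef_pos: [0.7013, 0.0, 0.1896]
tcp_rot: [1.0, 0.0, 0.001, 0.0]
ft_force: [-4.9, 1.2, 9.2]
grip_width: 0.0294
grip_force: 64.3
```

Emit:
servo_tool --targets '[[[0,0,-0.003],[0,0,0],0.5],[[0,0,0],[0,0,0],0.5],[[0,0,0],[0,0,0],0.5],[[0,0,0],[0,0,0],1],[[0,0,0],[0,0,0],1],[[0,0,0],[0,0,0],1],[[0,0,0],[0,0,0],1],[[0,0,-0.06],[0,0,0],1],[[0,0,-0.08],[0,0,0],1],[[0,0,-0.08],[0,0,0],1],[[0,0,-0.08],[0,0,0],1],[[0,0,-0.08],[0,0,0],1],[[0,0,-0.08],[0,0,0],1],[[0,0,-0.08],[0,0,0],1],[[-0.1,0,0],[0,0,0],1],[[-0.1,0,0],[0,0,0],1],[[-0.1,0,0],[0,0,0],1],[[-0.1,0,0],[0,0,0],1]]'

```text
t: 24.45
eef_pos: [0.6406, -0.0, 0.2709]
tcp_rot: [1.0, 0.0, 0.001, 0.0]
ft_force: [-0.8, -0.3, 0.4]
grip_width: 0.0853
grip_force: 0.0
```

```bash
python3 - <<'E'
from look import *
o,p,R,psi=st(); print(o["t"],p,psi,R[:,2],o["ft_force"],o["ft_torque"],o["grip_width"])
look()
a=cv2.imread("pics/last.png")[160:280,180:340]
cv2.imwrite("pics/s8.png",cv2.resize(a,(800,600),interpolation=cv2.INTER_CUBIC))
E
```

```text
24.45 [ 0.6406 -0.      0.2709] 0.019859066078344863 [ 0.0011 -0.0001 -1.    ] [-0.8419 -0.2918  0.3518] [-0.0051  0.021  -0.006 ] 0.08532175939470031
scene [221.1818 267.0808] 16.5 [ 0.6847 -0.0199]
scene [251.2342 232.2855] 97.5 [ 0.5365 -0.0083]
scene [311.311  234.7061] 283.5 [0.4499 0.1575]
scene [273.6484 208.8299] 219.5 [0.4196 0.0068]
scene [238.2026 199.4967] 25.5 [ 0.4449 -0.1158]
scene [238.4737 188.1316] 19.0 [ 0.4013 -0.1429]
top [293.2608 213.4588] 85.0 [ 0.4075 -0.1528]
```

View pics/s8.png

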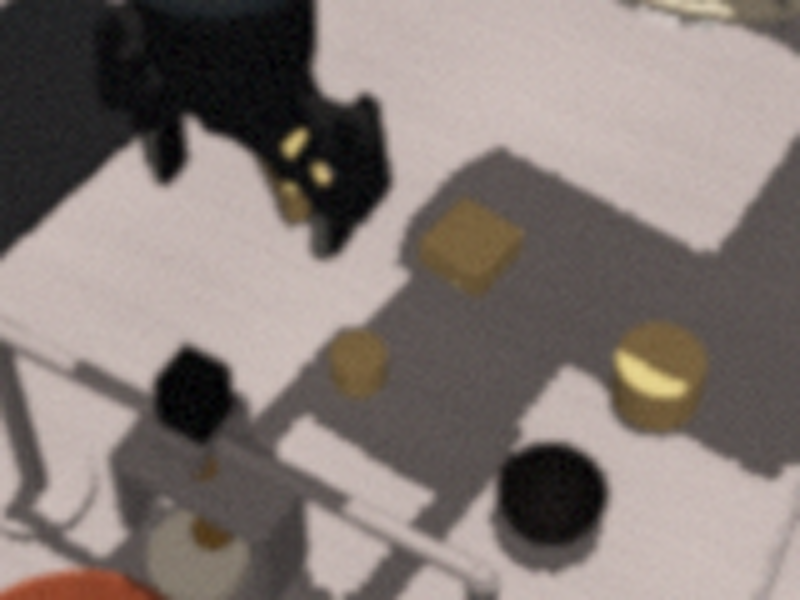

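```bash
python3 - <<'E'
from look import *
P={"round":((314.2,222),(220.2,211.8)),"block":((274.5,207.5),(255.6,212.2)),"plug":((251.75,231),(258.8,184)),"finger":((237.2,188.2),(291.4,212))}
for k,(s,t) in P.items(): print(k,[(onz("scene",s,z)-onz("top",t,z))[:2] for z in(.026,.038)])
print("round old/new scene",onz("scene",(314.2,222),.039),onz("scene",(312,231.6),.039))
im=env.snapshot("top"); h=cv2.cvtColor(im,cv2.COLOR_RGB2HSV)
m=cv2.inRange(h,(0,0,0),(180,255,45)); m[:, :300]=0;m[:,372:]=0;m[:140]=0;m[250:]=0
for c,a,r in blobs(m,200): print(c,a,r,[onz("top",q,.008)[:2] for q in cv2.boxPoints(r)])
im=cv2.imread("pics/scene0.png")[:,:,::-1].copy(); h=cv2.cvtColor(im,cv2.COLOR_RGB2HSV)
m=cv2.inRange(h,(0,0,0),(180,255,45)); m[:150]=0;m[:,:120]=0;m[230:]=0;m[:,230:]=0
k=max(cv2.findContours(m,cv2.RETR_EXTERNAL,cv2.CHAIN_APPROX_NONE)[0],key=cv2.contourArea)
q=cv2.approxPolyDP(k,5,True)[:,0]; print([(tuple(map(int,x)),onz("scene",x,.008)[:2]) for x in q])
E
```

```text
round [array([-0.0112,  0.0003]), array([-0.0006,  0.0042])]
block [array([0.0041, 0.0073]), array([0.0145, 0.0118])]
plug [array([0.0036, 0.0059]), array([0.0135, 0.0104])]
finger [array([-0.0046,  0.0014]), array([0.0059, 0.0066])]
round old/new scene [0.4147 0.1488 0.039 ] [0.4512 0.1584 0.039 ]
[337.9854 194.6778] 2489.0 ((337.93585205078125, 194.4754638671875), (39.093502044677734, 68.37019348144531), 2.4895529747009277) [array([ 0.3492, -0.2491]), array([ 0.6408, -0.275 ]), array([ 0.6316, -0.4413]), array([ 0.3406, -0.4086])]
[((222, 171), array([ 0.3524, -0.2468])), ((190, 154), array([ 0.3391, -0.4046])), ((131, 202), array([ 0.6301, -0.4304])), ((164, 223), array([ 0.6413, -0.2754])), ((197, 193), array([ 0.4843, -0.2612])), ((206, 197), array([ 0.4832, -0.2234]))]
```

Emit:
servo_tool --targets '[[[-0.141,-0.1156,0],[0,0,0],1],[[-0.141,-0.1156,0],[0,0,0],1],[[-0.141,-0.1156,0],[0,0,0],1],[[-0.141,-0.1156,0],[0,0,0],1],[[-0.141,-0.1156,0],[0,0,0],1],[[-0.141,-0.1156,0],[0,0,0],1],[[-0.141,-0.1156,0],[0,0,0],1],[[-0.141,-0.1156,0],[0,0,0],1],[[-0.141,-0.1156,0],[0,0,0],1],[[0,0,0.13],[0,0,0],1],[[0,0,0.17],[0,0,0],1],[[0,0,0.17],[0,0,0],1],[[0,0,0.17],[0,0,0],1],[[0,0,0.17],[0,0,0],1],[[0,0,0.17],[0,0,0],1],[[0,0,0.1],[0,0,0],1],[[0,0,0],[0,0,0],1]]'

```text
t: 26.02
eef_pos: [0.4504, 0.1559, 0.1055]
tcp_rot: [1.0, 0.0, -0.002, 0.0]
ft_force: [-1.1, 0.2, -0.4]
grip_width: 0.0855
grip_force: 0.0
```

```bash
python3 - <<'E'
from look import *
o,p,R,psi=st(); print(o["t"],p,psi,R[:,2],o["ft_force"],o["grip_width"])
look()
go([.4506,.156,.010],psi)
E
```

```text
26.0167 [0.4504 0.1559 0.1055] 0.014818078253537958 [-0.0034 -0.0007 -1.    ] [-1.1084  0.2497 -0.415 ] 0.08554603055879499
scene [251.1816 232.4571] 83.5 [ 0.5372 -0.0081]
scene [311.3475 234.6891] 282.5 [0.4498 0.1576]
scene [273.6209 209.1054] 193.0 [0.4206 0.0072]
scene [237.0654 191.1056] 191.0 [ 0.4152 -0.1396]
top [254.7712 211.8775] 92.5 [0.4157 0.0047]
top [291.0288 211.941 ] 121.5 [ 0.4139 -0.1438]
top [258.1795 184.0615] 32.5 [ 0.5327 -0.0104]
psi 0.017377876350923378 turn rz 1.4221100541030108e-05 then shift [-0.006   0.0011  0.6535]
```

Emit:
servo_tool --targets '[[[0,0,0.1],[0,0,0],1],[[0,0,0.1],[0,0,0],1],[[0,0,0.1],[0,0,0],1],[[0,0,0.1],[0,0,0],1],[[0,0,0.1],[0,0,0],1],[[0,0,0.08],[0,0,0],1],[[0,0,0.05],[0,0,0],1],[[0,0,0.02],[0,0,0],1],[[0,0,0],[0,0,0],1],[[0,0,0],[0,0,0],0],[[0,0,0],[0,0,0],0],[[0,0,0],[0,0,0],0],[[0,0,0],[0,0,0],0],[[0,0,0],[0,0,0],0],[[0,0,0],[0,0,0],0],[[0,0,0],[0,0,0],0]]' --squeeze 40

```text
t: 27.45
eef_pos: [0.4512, 0.1561, 0.0111]
tcp_rot: [1.0, 0.0, 0.001, -0.0]
ft_force: [-1.9, -0.8, 13.3]
grip_width: 0.0546
grip_force: 39.7
```

```bash
python3 - <<'E'
from look import *
o,p,R,psi=st(); print(o["t"],p,psi,R[:,2],o["ft_force"],o["grip_width"],o["grip_force"])
go([.56,-.35,p[2]+.1],psi)
E
```

```text
27.45 [0.4512 0.1561 0.0111] 0.02241258868866173 [ 0.0015  0.0003 -1.    ] [-1.891  -0.8379 13.3134] 0.05455059512906069 39.709739685058594
psi 0.02241258868866173 turn rz 0.0 then shift [ 0.7239  3.3742 -0.6667]
```

Emit:
servo_tool --targets '[[[0,0,-0.113],[0,0,0],0],[[0,0,-0.113],[0,0,0],0],[[0,0,-0.113],[0,0,0],0],[[0,0,-0.113],[0,0,0],0],[[0,0,-0.113],[0,0,0],0],[[0.0483,0.225,0],[0,0,0],0],[[0.0483,0.225,0],[0,0,0],0],[[0.0483,0.225,0],[0,0,0],0],[[0.0483,0.225,0],[0,0,0],0],[[0.0483,0.225,0],[0,0,0],0],[[0.0483,0.225,0],[0,0,0],0],[[0.0483,0.225,0],[0,0,0],0],[[0.0483,0.225,0],[0,0,0],0],[[0.0483,0.225,0],[0,0,0],0],[[0.0483,0.225,0],[0,0,0],0],[[0.0483,0.225,0],[0,0,0],0],[[0.0483,0.225,0],[0,0,0],0],[[0.0483,0.225,0],[0,0,0],0],[[0.0483,0.225,0],[0,0,0],0],[[0.0483,0.225,0],[0,0,0],0]]'

```text
t: 29.12
eef_pos: [0.5594, -0.3519, 0.0954]
tcp_rot: [1.0, 0.0, 0.0, 0.0]
ft_force: [-0.3, 0.2, -2.1]
grip_width: 0.0546
grip_force: 43.7
```

```bash
python3 - <<'E'
from look import *
o,p,R,psi=st(); print(o["t"],p,psi,R[:,2],o["ft_force"],o["grip_width"],o["grip_force"])
look()
go([.56,-.35,.0111+.008],psi)
E
```

```text
29.1167 [ 0.5594 -0.3519  0.0954] 0.007507040701860799 [ 0.0001 -0.0001 -1.    ] [-0.2639  0.2438 -2.1322] 0.05460632670532801 43.7058824300766
scene [251.1667 232.1532] 99.0 [ 0.5362 -0.0087]
scene [273.6767 208.9969] 216.0 [0.4201 0.0072]
scene [237.1973 190.9187] 207.0 [ 0.4143 -0.1397]
scene [154.575  179.4337] 171.0 [ 0.5168 -0.4221]
top [290.8926 211.6756] 149.0 [ 0.415  -0.1433]
psi -0.15430791398641328 turn rz -0.0008989719704904116 then shift [-0.0027 -0.0357  0.5092]
```

Emit:
servo_tool --targets '[[[0,0,0.075],[0,0,0],0],[[0,0,0.075],[0,0,0],0],[[0,0,0.075],[0,0,0],0],[[0,0,0.075],[0,0,0],0],[[0,0,0.075],[0,0,0],0],[[0,0,0.075],[0,0,0],0],[[0,0,0.02],[0,0,0],0],[[0,0,0.015],[0,0,0],0],[[0,0,0.01],[0,0,0],0],[[0,0,0.005],[0,0,0],0],[[0,0,0],[0,0,0],0],[[0,0,0],[0,0,0],0]]'

```text
t: 30.22
eef_pos: [0.5597, -0.3504, 0.0204]
tcp_rot: [1.0, 0.0, 0.0, 0.0]
ft_force: [-0.7, 0.1, -0.4]
grip_width: 0.055
grip_force: 43.6
```

Emit:
servo_tool --targets '[[[0,0,0.004],[0,0,0],0],[[0,0,0.003],[0,0,0],0],[[0,0,0],[0,0,0],0],[[0,0,0],[0,0,0],0.8],[[0,0,0],[0,0,0],1],[[0,0,0],[0,0,0],1],[[0,0,0],[0,0,0],1],[[0,0,0],[0,0,0],1],[[0,0,-0.08],[0,0,0],1],[[0,0,-0.12],[0,0,0],1],[[0,0,-0.12],[0,0,0],1],[[0,0,-0.12],[0,0,0],1],[[0,0,-0.12],[0,0,0],1],[[0,0,-0.12],[0,0,0],1]]'

```text
t: 31.38
eef_pos: [0.5595, -0.3502, 0.1227]
tcp_rot: [1.0, 0.0, 0.0, 0.0]
ft_force: [-0.3, -0.2, 1.0]
grip_width: 0.0854
grip_force: 0.0
```

```bash
python3 - <<'E'
from look import *
o,p,R,psi=st(); print(o["t"],p,psi,R[:,2],o["ft_force"],o["grip_width"],o["grip_force"])
look()
go([.4115,-.143,.12],52.5); go([.4115,-.143,.010],52.5)
E
```

```text
31.3833 [ 0.5595 -0.3502  0.1227] 0.02008841794942286 [ 0.0004 -0.0003 -1.    ] [-0.3209 -0.1507  1.0416] 0.08543849874437552 0.0
scene [251.215  232.1967] 100.0 [ 0.5363 -0.0085]
scene [273.6367 209.041 ] 211.5 [0.4203 0.0072]
scene [161.8421 193.3983] 267.0 [ 0.5541 -0.3564]
scene [237.14   190.7461] 203.5 [ 0.4137 -0.1403]
top [291.1374 211.8117] 154.0 [ 0.4144 -0.1443]
psi 0.01967631244899871 turn rz -0.29155735381972775 then shift [ 0.4949 -1.6354  0.0323]
psi 0.01967631244899871 turn rz -0.29155735381972775 then shift [ 0.4949 -1.6354  0.7656]
```

Emit:
servo_tool --targets '[[[0,0,0],[0,0,-0.0364],1],[[0,0,0],[0,0,-0.0364],1],[[0,0,0],[0,0,-0.0364],1],[[0,0,0],[0,0,-0.0364],1],[[0,0,0],[0,0,-0.0364],1],[[0,0,0],[0,0,-0.0364],1],[[0,0,0],[0,0,-0.0364],1],[[0,0,0],[0,0,-0.0364],1],[[0.055,-0.1817,0],[0,0,0],1],[[0.055,-0.1817,0],[0,0,0],1],[[0.055,-0.1817,0],[0,0,0],1],[[0.055,-0.1817,0],[0,0,0],1],[[0.055,-0.1817,0],[0,0,0],1],[[0.055,-0.1817,0],[0,0,0],1],[[0.055,-0.1817,0],[0,0,0],1],[[0.055,-0.1817,0],[0,0,0],1],[[0.055,-0.1817,0],[0,0,0],1],[[0,0,0],[0,0,0],1]]'

```text
t: 32.98
eef_pos: [0.4061, -0.1379, 0.1207]
tcp_rot: [0.897, 0.442, -0.001, -0.002]
ft_force: [0.3, -0.6, -0.0]
grip_width: 0.0854
grip_force: 0.0
```

```bash
python3 - <<'E'
from look import *
o,p,R,psi=st(); print(o["t"],p,psi)
look()
go([.4115,-.143,.012],psi)
E
```

```text
32.9833 [ 0.4061 -0.1379  0.1207] 52.49789684313532
scene [251.1337 232.5617] 81.0 [ 0.5376 -0.008 ]
scene [273.5442 208.886 ] 215.0 [0.4199 0.0066]
scene [161.7157 193.133 ] 282.0 [ 0.5534 -0.3576]
scene [237.1977 191.196 ] 199.0 [ 0.4154 -0.139 ]
top [258.4118 183.8922] 34.0 [ 0.5334 -0.0114]
top [340.4828 175.8662] 159.5 [ 0.5645 -0.3557]
psi 52.49482108681798 turn rz -1.708753509635446e-05 then shift [-0.0033  0.016   0.7278]
```

Emit:
servo_tool --targets '[[[0,0,0.1],[0,0,0],1],[[0,0,0.12],[0,0,0],1],[[0,0,0.12],[0,0,0],1],[[0,0,0.12],[0,0,0],1],[[0,0,0.12],[0,0,0],1],[[0,0,0.08],[0,0,0],1],[[0,0,0.05],[0,0,0],1],[[0,0,0.02],[0,0,0],1],[[0,0,0],[0,0,0],1],[[0,0,0],[0,0,0],0],[[0,0,0],[0,0,0],0],[[0,0,0],[0,0,0],0],[[0,0,0],[0,0,0],0],[[0,0,0],[0,0,0],0],[[0,0,0],[0,0,0],0],[[0,0,0],[0,0,0],0],[[0,0,0],[0,0,0],0]]'

```text
t: 34.5
eef_pos: [0.4107, -0.142, 0.0119]
tcp_rot: [0.897, 0.442, 0.0, 0.0]
ft_force: [-0.9, -0.2, 11.1]
grip_width: 0.0293
grip_force: 39.1
```

```bash
python3 - <<'E'
from look import *
o,p,R,psi=st(); print(o["t"],p,psi,R[:,2],o["ft_force"],o["grip_width"],o["grip_force"])
go([.43,-.335,p[2]+.05],psi); go([.43,-.335,p[2]+.008],psi)
E
```

```text
34.5 [ 0.4107 -0.142   0.0119] 52.437846651483646 [ 0.001  -0.0005 -1.    ] [-0.8944 -0.2322 11.1404] 0.029282318517272313 39.073049426078796
psi 52.437846651483646 turn rz 0.0 then shift [-0.9417  0.8863 -0.3333]
psi 52.437846651483646 turn rz 0.0 then shift [-0.9417  0.8863 -0.0533]
```

Emit:
servo_tool --targets '[[[0,0,-0.085],[0,0,0],0],[[0,0,-0.085],[0,0,0],0],[[0,0,-0.085],[0,0,0],0],[[0,0,-0.085],[0,0,0],0],[[-0.0942,0.0886,0],[0,0,0],0],[[-0.0942,0.0886,0],[0,0,0],0],[[-0.0942,0.0886,0],[0,0,0],0],[[-0.0942,0.0886,0],[0,0,0],0],[[-0.0942,0.0886,0],[0,0,0],0],[[-0.0942,0.0886,0],[0,0,0],0],[[-0.0942,0.0886,0],[0,0,0],0],[[-0.0942,0.0886,0],[0,0,0],0],[[-0.0942,0.0886,0],[0,0,0],0],[[-0.0942,0.0886,0],[0,0,0],0],[[0,0,0.06],[0,0,0],0],[[0,0,0.06],[0,0,0],0],[[0,0,0.06],[0,0,0],0],[[0,0,0.06],[0,0,0],0],[[0,0,0.03],[0,0,0],0],[[0,0,0],[0,0,0],0]]'

```text
t: 36.17
eef_pos: [0.4291, -0.3338, 0.0207]
tcp_rot: [0.897, 0.442, -0.0, -0.001]
ft_force: [-0.6, -0.0, -1.1]
grip_width: 0.0291
grip_force: 40.4
```

Emit:
servo_tool --targets '[[[0,0,0.006],[0,0,0],0],[[0,0,0.004],[0,0,0],0],[[0,0,0.003],[0,0,0],0],[[0,0,0],[0,0,0],0],[[0,0,0],[0,0,0],0]]'

```text
t: 36.58
eef_pos: [0.4297, -0.3349, 0.0201]
tcp_rot: [0.897, 0.442, 0.0, 0.0]
ft_force: [0.3, 0.2, -1.1]
grip_width: 0.0294
grip_force: 40.4
```

Emit:
servo_tool --targets '[[[0,0,0.004],[0,0,0],0],[[0,0,0],[0,0,0],0],[[0,0,0],[0,0,0],0.5],[[0,0,0],[0,0,0],0.7],[[0,0,0],[0,0,0],1],[[0,0,0],[0,0,0],1],[[0,0,0],[0,0,0],1],[[0,0,-0.08],[0,0,0],1],[[0,0,-0.12],[0,0,0],1],[[0,0,-0.12],[0,0,0],1],[[0,0,-0.12],[0,0,0],1],[[0,0,-0.12],[0,0,0],1],[[0,0,-0.12],[0,0,0],1]]'

```text
t: 37.67
eef_pos: [0.4294, -0.3347, 0.1221]
tcp_rot: [0.897, 0.442, -0.0, -0.0]
ft_force: [-0.0, -0.1, -0.8]
grip_width: 0.0854
grip_force: 0.0
```

```bash
python3 - <<'E'
from look import *
o,p,R,psi=st(); print(o["t"],p,psi,R[:,2],o["ft_force"],o["grip_width"],o["grip_force"])
look()
go([.4135,.003,.12],-5)
E
```

```text
37.6667 [ 0.4294 -0.3347  0.1221] 52.432737621072725 [-0.0002  0.0002 -1.    ] [-0.0351 -0.086  -0.8352] 0.08538639089933936 0.0
scene [251.0464 232.0309] 97.0 [ 0.536  -0.0093]
scene [273.5906 208.7765] 217.0 [0.4195 0.0065]
scene [161.5197 193.1773] 275.5 [ 0.5539 -0.358 ]
scene [189.5411 172.0459] 207.0 [ 0.4251 -0.3376]
top [338.3588 173.7983] 78.5 [ 0.5736 -0.3473]
psi 52.43600544933706 turn rz 0.31908891916298365 then shift [-0.3102 -2.2401  0.0249]
```

Emit:
servo_tool --targets '[[[0,0,0],[0,0,0.03545],1],[[0,0,0],[0,0,0.03545],1],[[0,0,0],[0,0,0.03545],1],[[0,0,0],[0,0,0.03545],1],[[0,0,0],[0,0,0.03545],1],[[0,0,0],[0,0,0.03545],1],[[0,0,0],[0,0,0.03545],1],[[0,0,0],[0,0,0.03545],1],[[0,0,0],[0,0,0.03545],1],[[-0.0282,-0.2036,0],[0,0,0],1],[[-0.0282,-0.2036,0],[0,0,0],1],[[-0.0282,-0.2036,0],[0,0,0],1],[[-0.0282,-0.2036,0],[0,0,0],1],[[-0.0282,-0.2036,0],[0,0,0],1],[[-0.0282,-0.2036,0],[0,0,0],1],[[-0.0282,-0.2036,0],[0,0,0],1],[[-0.0282,-0.2036,0],[0,0,0],1],[[-0.0282,-0.2036,0],[0,0,0],1],[[-0.0282,-0.2036,0],[0,0,0],1],[[-0.0282,-0.2036,0],[0,0,0],1]]'

```text
t: 39.43
eef_pos: [0.4119, 0.0053, 0.1209]
tcp_rot: [0.999, -0.044, -0.0, -0.0]
ft_force: [0.8, 0.9, -0.4]
grip_width: 0.0853
grip_force: 0.0
```

```bash
python3 - <<'E'
from look import *
look()
o,p,R,psi=st(); print(o["t"],p,psi)
go([.4135,.003,.008],psi)
E
```

```text
scene [251.3264 231.8785] 96.0 [ 0.5351 -0.0088]
scene [273.545  208.8281] 222.0 [0.4197 0.0065]
scene [161.7174 193.0769] 286.0 [ 0.5532 -0.3578]
scene [189.4067 171.9083] 218.0 [ 0.4248 -0.3384]
top [337.9465 206.8498] 177.5 [ 0.4331 -0.3374]
top [340.4752 175.7578] 161.0 [ 0.565  -0.3557]
39.5333 [0.4113 0.0071 0.1209] -4.800610624218896
psi -4.800610624218896 turn rz 0.0 then shift [0.017  0.0263 0.7524]
```

Emit:
servo_tool --targets '[[[0,0,0.1],[0,0,0],1],[[0,0,0.12],[0,0,0],1],[[0,0,0.12],[0,0,0],1],[[0,0,0.12],[0,0,0],1],[[0,0,0.12],[0,0,0],1],[[0,0,0.09],[0,0,0],1],[[0,0,0.06],[0,0,0],1],[[0,0,0.03],[0,0,0],1],[[0,0,0.015],[0,0,0],1],[[0,0,0],[0,0,0],1]]'

```text
t: 40.37
eef_pos: [0.4123, 0.0037, 0.0048]
tcp_rot: [0.999, -0.044, -0.0, -0.0]
ft_force: [0.2, 0.3, 0.1]
grip_width: 0.0859
grip_force: 0.0
```

Emit:
servo_tool --targets '[[[0,0,0],[0,0,0],0],[[0,0,0],[0,0,0],0],[[0,0,0],[0,0,0],0],[[0,0,0],[0,0,0],0],[[0,0,0],[0,0,0],0],[[0,0,0],[0,0,0],0],[[0,0,0],[0,0,0],0]]'

```text
t: 40.95
eef_pos: [0.4128, 0.0038, 0.0058]
tcp_rot: [0.999, -0.044, 0.001, 0.0]
ft_force: [-1.5, -1.6, 14.5]
grip_width: 0.0492
grip_force: 38.5
```

```bash
python3 - <<'E'
from look import *
o,p,R,psi=st(); print(o["t"],p,psi,R[:,2],o["ft_force"],o["grip_width"],o["grip_force"])
go([.43,.337,p[2]+.075],5.5); go([.43,.337,p[2]+.0045],5.5)
E
```

```text
40.95 [0.4128 0.0038 0.0058] -5.002833609690967 [ 0.0014 -0.0002 -1.    ] [-1.5492 -1.643  14.534 ] 0.049154491074277246 38.4940342666232
psi -5.002833609690967 turn rz -0.05834907560939426 then shift [ 0.3271 -2.2    -0.5   ]
psi -5.002833609690967 turn rz -0.05834907560939426 then shift [ 0.3271 -2.2    -0.03  ]
```

Emit:
servo_tool --targets '[[[0,0,-0.1],[0,0,0],0],[[0,0,-0.1],[0,0,0],0],[[0,0,-0.1],[0,0,0],0],[[0,0,-0.1],[0,0,0],0],[[0,0,-0.1],[0,0,0],0],[[0,0,0],[0,0,-0.029],0],[[0,0,0],[0,0,-0.029],0],[[0.0273,-0.1833,0],[0,0,0],0],[[0.0273,-0.1833,0],[0,0,0],0],[[0.0273,-0.1833,0],[0,0,0],0],[[0.0273,-0.1833,0],[0,0,0],0],[[0.0273,-0.1833,0],[0,0,0],0],[[0.0273,-0.1833,0],[0,0,0],0],[[0.0273,-0.1833,0],[0,0,0],0],[[0.0273,-0.1833,0],[0,0,0],0],[[0.0273,-0.1833,0],[0,0,0],0],[[0.0273,-0.1833,0],[0,0,0],0],[[0.0273,-0.1833,0],[0,0,0],0],[[0.0273,-0.1833,0],[0,0,0],0],[[0,0,0],[0,0,0],0]]'

```text
t: 42.62
eef_pos: [0.4307, 0.3414, 0.0806]
tcp_rot: [0.999, 0.049, 0.001, -0.001]
ft_force: [-0.1, -1.3, -0.3]
grip_width: 0.0497
grip_force: 43.0
```

```bash
python3 - <<'E'
from look import *
look()
o,p,R,psi=st(); print(o["t"],p,psi,o["ft_force"],o["grip_width"])
go([.43,.337,.0058+.0045],psi)
# pan corners from clear first scene image at rim height
for q in((357,229),(407,241),(381,331),(322,306)): print(onz("scene",q,.04)[:2])
a=cv2.imread("pics/last.png")[200:350,280:430]
cv2.imwrite("pics/s9.png",cv2.resize(a,(600,600),interpolation=cv2.INTER_CUBIC))
E
```

```text
scene [376.19   244.1142] 303.5 [0.3815 0.3423]
scene [251.1606 232.5181] 83.0 [ 0.5374 -0.008 ]
scene [161.6924 193.0719] 285.0 [ 0.5532 -0.3578]
scene [189.4805 171.8738] 214.0 [ 0.4245 -0.3383]
top [337.9085 206.8642] 173.0 [ 0.433  -0.3373]
top [258.3381 184.1238] 35.0 [ 0.5324 -0.0111]
top [340.4076 175.7172] 161.5 [ 0.5652 -0.3554]
42.7167 [0.4298 0.3377 0.0802] 5.548550883539877 [-0.2662  0.0307 -0.6958] 0.04927145095178349
psi 5.548550883539877 turn rz 0.0 then shift [0.001  0.0049 0.466 ]
[0.3732 0.2738]
[0.3392 0.4184]
[0.6385 0.436 ]
[0.6536 0.2819]
```

View pics/s9.png

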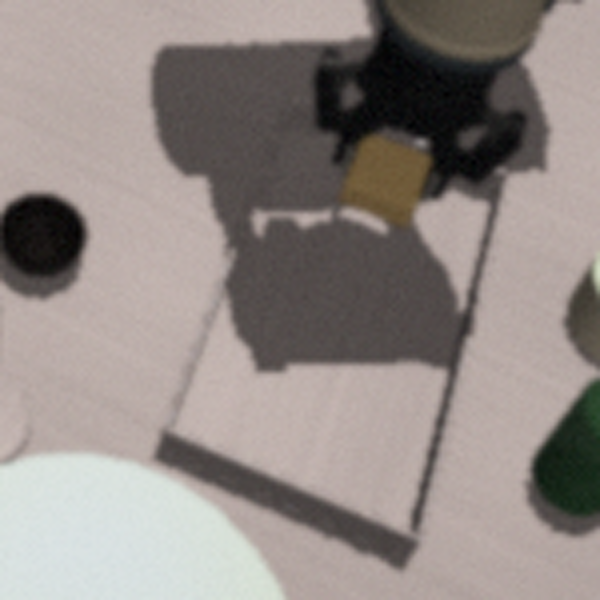

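Emit:
servo_tool --targets '[[[0,0,0.07],[0,0,0],0],[[0,0,0.07],[0,0,0],0],[[0,0,0.07],[0,0,0],0],[[0,0,0.07],[0,0,0],0],[[0,0,0.07],[0,0,0],0],[[0,0,0.05],[0,0,0],0],[[0,0,0.03],[0,0,0],0],[[0,0,0.02],[0,0,0],0],[[0,0,0.01],[0,0,0],0],[[0,0,0],[0,0,0],0],[[0,0,0],[0,0,0],0]]'

```text
t: 43.63
eef_pos: [0.4302, 0.3371, 0.0113]
tcp_rot: [0.999, 0.048, 0.0, -0.0]
ft_force: [0.2, -0.7, 0.1]
grip_width: 0.0495
grip_force: 43.0
```

Emit:
servo_tool --targets '[[[0,0,0.004],[0,0,0],0],[[0,0,0.003],[0,0,0],0],[[0,0,0.002],[0,0,0],0],[[0,0,0],[0,0,0],0]]'

```text
t: 43.97
eef_pos: [0.4302, 0.3371, 0.0099]
tcp_rot: [0.999, 0.048, 0.0, -0.0]
ft_force: [-0.0, 0.2, 1.9]
grip_width: 0.0496
grip_force: 43.2
```

Emit:
servo_tool --targets '[[[0,0,0],[0,0,0],0.8],[[0,0,0],[0,0,0],1],[[0,0,0],[0,0,0],1],[[0,0,0],[0,0,0],1],[[0,0,-0.1],[0,0,0],1],[[0,0,-0.15],[0,0,0],1],[[0,0,-0.15],[0,0,0],1],[[0,0,-0.15],[0,0,0],1],[[0,0,-0.15],[0,0,0],1],[[0.0415,0.2156,0],[0,0,0],1],[[0.0415,0.2156,0],[0,0,0],1],[[0.0415,0.2156,0],[0,0,0],1],[[0.0415,0.2156,0],[0,0,0],1],[[0.0415,0.2156,0],[0,0,0],1],[[0.0415,0.2156,0],[0,0,0],1],[[0.0415,0.2156,0],[0,0,0],1],[[0.0415,0.2156,0],[0,0,0],1],[[0.0415,0.2156,0],[0,0,0],1],[[0.0415,0.2156,0],[0,0,0],1],[[0.0415,0.2156,0],[0,0,0],1]]'

```text
t: 45.63
eef_pos: [0.5321, -0.0123, 0.1148]
tcp_rot: [0.999, 0.047, -0.0, -0.0]
ft_force: [0.5, 0.5, 0.0]
grip_width: 0.0857
grip_force: 0.0
```

```bash
python3 - <<'E'
from look import *
look()
o,p,R,psi=st(); print(o["t"],p,psi,o["ft_force"],o["grip_width"])
go([.5325,-.0105,.0045],psi)
E
```

```text
scene [368.9208 257.0102] 244.0 [0.4359 0.3383]
scene [251.3651 232.03  ] 94.5 [ 0.5355 -0.0084]
scene [161.7009 193.0854] 287.0 [ 0.5533 -0.3578]
scene [189.4406 171.8128] 219.0 [ 0.4243 -0.3386]
top [337.8798 206.8343] 172.0 [ 0.4332 -0.3372]
top [340.4231 175.7761] 161.5 [ 0.5649 -0.3555]
45.7333 [ 0.5336 -0.0146  0.1148] 5.245773910452411 [0.8342 0.5134 0.5173] 0.08532525386275622
psi 5.245773910452411 turn rz 0.0 then shift [-0.0049 -0.0282  0.7356]
```

Emit:
servo_tool --targets '[[[0,0,0.1],[0,0,0],1],[[0,0,0.12],[0,0,0],1],[[0,0,0.12],[0,0,0],1],[[0,0,0.12],[0,0,0],1],[[0,0,0.12],[0,0,0],1],[[0,0,0.08],[0,0,0],1],[[0,0,0.05],[0,0,0],1],[[0,0,0.02],[0,0,0],1],[[0,0,0.005],[0,0,0],1],[[0,0,0],[0,0,0],1],[[0,0,0],[0,0,0],0],[[0,0,0],[0,0,0],0],[[0,0,0],[0,0,0],0],[[0,0,0],[0,0,0],0],[[0,0,0],[0,0,0],0],[[0,0,0],[0,0,0],0],[[0,0,0],[0,0,0],0],[[0,0,0],[0,0,0],0]]'

```text
t: 47.23
eef_pos: [0.5322, -0.0107, 0.005]
tcp_rot: [0.999, 0.047, 0.0, 0.0]
ft_force: [-0.8, -0.2, 8.4]
grip_width: 0.0343
grip_force: 39.0
```

```bash
python3 - <<'E'
from look import *
o,p,R,psi=st(); print(o["t"],p,psi,R[:,2],o["ft_force"],o["grip_width"],o["grip_force"])
go([.56,.349,p[2]+.075],psi); go([.56,.349,p[2]+.0045],psi)
E
```

```text
47.2333 [ 0.5322 -0.0107  0.005 ] 5.444399534325567 [ 0.0006 -0.0001 -1.    ] [-0.8164 -0.2451  8.4446] 0.03433735425206346 39.001110792160034
psi 5.444399534325567 turn rz 0.0 then shift [ 0.4122 -2.3694 -0.5   ]
psi 5.444399534325567 turn rz 0.0 then shift [ 0.4122 -2.3694 -0.03  ]
```

Emit:
servo_tool --targets '[[[0,0,-0.1],[0,0,0],0],[[0,0,-0.1],[0,0,0],0],[[0,0,-0.1],[0,0,0],0],[[0,0,-0.1],[0,0,0],0],[[0,0,-0.1],[0,0,0],0],[[0.0317,-0.1823,0],[0,0,0],0],[[0.0317,-0.1823,0],[0,0,0],0],[[0.0317,-0.1823,0],[0,0,0],0],[[0.0317,-0.1823,0],[0,0,0],0],[[0.0317,-0.1823,0],[0,0,0],0],[[0.0317,-0.1823,0],[0,0,0],0],[[0.0317,-0.1823,0],[0,0,0],0],[[0.0317,-0.1823,0],[0,0,0],0],[[0.0317,-0.1823,0],[0,0,0],0],[[0.0317,-0.1823,0],[0,0,0],0],[[0.0317,-0.1823,0],[0,0,0],0],[[0.0317,-0.1823,0],[0,0,0],0],[[0.0317,-0.1823,0],[0,0,0],0],[[0,0,0],[0,0,0],0],[[0,0,0],[0,0,0],0]]'

```text
t: 48.9
eef_pos: [0.5595, 0.3503, 0.0793]
tcp_rot: [0.999, 0.048, 0.0, -0.0]
ft_force: [-0.4, -1.7, -0.3]
grip_width: 0.0346
grip_force: 40.2
```

Emit:
servo_tool --targets '[[[0,0,0.07],[0,0,0],0],[[0,0,0.07],[0,0,0],0],[[0,0,0.07],[0,0,0],0],[[0,0,0.07],[0,0,0],0],[[0,0,0.07],[0,0,0],0],[[0,0,0.05],[0,0,0],0],[[0,0,0.03],[0,0,0],0],[[0,0,0.02],[0,0,0],0],[[0,0,0.01],[0,0,0],0],[[0,0,0],[0,0,0],0],[[0,0,0],[0,0,0],0]]'

```text
t: 49.82
eef_pos: [0.56, 0.3492, 0.0108]
tcp_rot: [0.999, 0.048, 0.0, -0.0]
ft_force: [0.6, -0.5, -0.0]
grip_width: 0.0347
grip_force: 40.2
```

Emit:
servo_tool --targets '[[[0,0,0.004],[0,0,0],0],[[0,0,0.003],[0,0,0],0],[[0,0,0.003],[0,0,0],0],[[0,0,0],[0,0,0],0],[[0,0,0],[0,0,0],0]]'

```text
t: 50.23
eef_pos: [0.5599, 0.3492, 0.0091]
tcp_rot: [0.999, 0.048, 0.0, -0.0]
ft_force: [-0.7, 0.4, 0.2]
grip_width: 0.0347
grip_force: 40.2
```

Emit:
servo_tool --targets '[[[0,0,0.003],[0,0,0],0],[[0,0,0],[0,0,0],0],[[0,0,0],[0,0,0],0.6],[[0,0,0],[0,0,0],0.8],[[0,0,0],[0,0,0],1],[[0,0,0],[0,0,0],1],[[0,0,0],[0,0,0],1],[[0,0,-0.1],[0,0,0],1],[[0,0,-0.15],[0,0,0],1],[[0,0,-0.15],[0,0,0],1],[[0,0,-0.15],[0,0,0],1],[[0,0,-0.2],[0,0,0],1],[[0,0,-0.2],[0,0,0],1],[[-0.15,0,0],[0,0,0],1],[[-0.15,0,0],[0,0,0],1],[[-0.15,0,0],[0,0,0],1],[[-0.15,0,0],[0,0,0],1],[[-0.15,0,0],[0,0,0],1],[[0,0,0],[0,0,0],1],[[0,0,0],[0,0,0],1]]'

```text
t: 51.9
eef_pos: [0.4471, 0.3384, 0.1513]
tcp_rot: [0.999, 0.048, -0.0, 0.0]
ft_force: [0.0, -0.2, -0.3]
grip_width: 0.0855
grip_force: 0.0
```

```bash
python3 - <<'E'
from look import *
look()
o,p,R,psi=st(); print(o["t"],p,psi,o["ft_force"],o["grip_width"])
# gauge grip on the bar still? dark blob near expected pixel
for n in("scene","top"):
    im=env.snapshot(n); h=cv2.cvtColor(im,cv2.COLOR_RGB2HSV); m=cv2.inRange(h,(0,0,0),(180,255,50))
    e=px(n,[.701,0,.203]); print(n,"expect",e,[(c,a) for c,a,r in blobs(m,20) if np.hypot(*(c-e))<20])
E
```

```text
scene [357.5998 293.2342] 139.5 [0.5613 0.3498]
scene [368.987 256.584] 270.0 [0.4344 0.338 ]
scene [161.656 193.085] 280.5 [ 0.5533 -0.3579]
scene [189.4018 171.8391] 216.5 [ 0.4245 -0.3387]
top [338.0536 207.1528] 168.0 [ 0.4318 -0.3378]
top [172.1873 178.5356] 44.5 [0.56   0.3486]
top [340.5321 175.7971] 163.5 [ 0.5648 -0.3559]
52.0 [0.4487 0.3387 0.1512] 5.444816767201285 [-0.133   0.551  -0.5584] 0.08545836413648049
scene expect [217.8558 238.7165] [(array([218.3884, 238.9877]), 175.5)]
top expect [254.9808 129.2315] [(array([254.73  , 128.7533]), 50.0)]
```

All four portions are in place and the gauge still hangs as expected, so I'm handing in.

```bash
python3 -c "
from rig import env
print(env.finish_job())"
```

```text
the job is handed in; nothing more can be done
None
```

The job is handed in at about 52 s with no verdict shown: I rested the gauge on all four portions in order, hung it on the rail, put the large round and finger (high) on the slate, and the block and small round (low) in the pan; heights were read from the camera views because the gauge's foot value is not in the robot state.

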